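# Make up a crossed stack of service-kit trays and put up its job board

## Task

Make up the service kit for the motor rig: put the tape rolls in the grey tray that is screwed down, set the blue tray on it turned half round so that it rests on the ledges instead of nesting, put the shaft coupling and the terminal strip in the blue tray, then set the yellow tray on the blue one in the same way (turned half round from it, on its ledges) and put the solder spool in it. Also take the job board out of its holder and lean it in the board rest, foot in the channel behind the toe bar and back against the rubber cross bar. Some of the parts may be missing: put away those that lie on the front part of the bench within easy reach (similar things farther back stay there), stack all three trays in any case, and leave the encoder and the connector hood alone.

Things in the scene. Friction and masses are not known exactly. Their poses are not given: they have to be found in the camera images.
- bottom_tray: Grey stack-nest tray screwed to the bench, the lowest of the stack. All three trays have one shape: 160 mm long (x), 157 mm wide over the ledges (y), 70 mm high, open on top; origin: centre of the underside, z up. Floor 3 mm thick, 152 x 104 mm inside; end walls at x = +-78 mm only 26 mm high; side walls 4 mm thick slope out to 135 mm apart (inside) at the rim. Label on the -x end
- blue_tray: Blue loose tray of the same shape and axes, 0.22 kg, starting empty and nested in the yellow tray, same way round, 28 mm higher. Each side has two lugs low down (undersides at z = 4 mm) at x = +54 and -26 mm; the rims have deep notches at these same places and shallow lipped ledges, tops at z = 62 mm, at x = -54 and +26 mm
- yellow_tray: Yellow loose tray of the same shape, 0.22 kg, starting empty on the bench under the blue one. Over a tray that faces the same way a tray sinks in and nests 28 mm higher; turned by pi about the vertical, its lugs drop on the lower tray's ledges (3 mm play each way) and its origin is 58 mm straight above the lower one's, which leaves 55 mm of height inside the lower tray
- blue_grip (a point): top centre of the blue tray's black grip rib, 26 mm above the tray's origin. In every tray such a rib stands in the middle of the floor: 10 mm thick along the tray's x, 40 mm long along y, from the floor (3 mm) up to 26 mm. Pinch it along the tray's x with the fingertips close to the floor; it splits the floor into two bays 71 mm (x) by 104 mm (y), centred at x = +-40 mm
- yellow_grip (a point): top centre of the yellow tray's grip rib, 26 mm above the tray's origin
- tape_black: Roll of black insulating tape lying flat, 61 mm diameter x 19 mm high; origin: centre of the underside, z up. May be absent
- tape_blue: Roll of blue insulating tape lying flat, 57 mm diameter x 19 mm high; origin: centre of the underside, z up. May be absent
- coupling: Bright turned shaft coupling half standing on end, 40 mm diameter x 35 mm high, 0.21 kg; origin: centre of the underside (to 1 mm), z up. May be absent
- terminal_strip: Short piece of mounting rail with a block of grey, blue and green terminals on it. The rail is 36 mm wide (x) and runs along y from -38 to +38 mm, 2 to 7 mm high; the block reaches from x = -23 to +23, y = -8 to +30 and z = 8 to 44 mm, and may be gripped across x or y. Origin: centre of the underside, z up. May be absent
- solder_spool: Spool of solder with green flanges standing on end, 65 mm diameter over the flanges (6 mm thick, at the bottom and at the top), core 24 mm, 52 mm high, 0.45 kg; origin: centre of the underside, z up. May be absent
- job_board: White job board, a stiff slab 8 mm thick (x), 100 mm wide (y), 140 mm high (z), 0.13 kg, a sheet on its -x face. Origin: middle of its lower edge. Starts upright in the slot of a plywood holder 53 x 130 x 34 mm (slot 13 mm wide, its floor 6 mm above the bench), sheet towards the robot; pinch the top edge along the board's x and lift it 40 mm or more to free it
- board_top (a point): middle of the job board's upper edge
- board_rest: Fixed board rest, 124 mm wide (y), front at -x; origin in its underside, 50 mm behind the front edge, z up. On the 6 mm base plate, along y: a toe bar, x = -48 to -40 mm, top at 20 mm, and a ridge, x = -22 to -16 mm, top at 12 mm; the board's foot stands on the plate in the channel between, x about -35 mm. The board leans back, top towards +x, about 0.16 to 0.3 rad from upright, on the cross bar
- rest_bar (a point): middle of the rest's black rubber cross bar, 12 mm thick, along the rest's y, at x = -2 mm and z = 86 mm in the rest's frame, between two posts 102 mm apart (inside), 96 mm high
- encoder_2: Silver rotary encoder on the right of the bench, a bystander; origin under its middle. The fixed motor rig near it reaches from y = 0.01 m to the right, its front at x = 0.485 m, up to 0.18 m high; an orange cable arches (to 0.17 m) from its left end over x = 0.3 to 0.6, y = 0.05 to 0.21 m to the front edge
- connector_hood: Small beige connector hood, a bystander; origin under its middle
There are look-alikes about, which are no part of the job. Of the things that look like the job_board, the largest one is meant.

How it is judged (in metres and radians):
At the end, for the whole second after the job is handed in: Trays stacked grey, blue, yellow, each on the ledges 53-63 mm over the one below, within 8 mm and 0.1 rad, level to 0.06; present parts inside their trays, bottoms below 50 mm; board foot in the channel within 30 mm of its middle, leaning back on the rest 0.12-0.45 rad; all at rest (z of blue_tray in the frame of bottom_tray between 0.053 and 0.063 m and x of blue_tray in the frame of bottom_tray between -0.008 and 0.008 m and y of blue_tray in the frame of bottom_tray between -0.008 and 0.008 m and angle between the x axis of blue_tray and the x axis of bottom_tray, either way round below 0.1 rad and angle between each of blue_tray, yellow_tray's own z axis and vertical below 0.06 rad and z of yellow_tray in the frame of blue_tray between 0.053 and 0.063 m and x of yellow_tray in the frame of blue_tray between -0.008 and 0.008 m and y of yellow_tray in the frame of blue_tray between -0.008 and 0.008 m and angle between the x axis of yellow_tray and the x axis of blue_tray, either way round below 0.1 rad and x of tape_black in the frame of bottom_tray between -0.078 and 0.078 m and y of tape_black in the frame of bottom_tray between -0.064 and 0.064 m and z of tape_black in the frame of bottom_tray between -0.005 and 0.05 m and x of tape_blue in the frame of bottom_tray between -0.078 and 0.078 m and y of tape_blue in the frame of bottom_tray between -0.064 and 0.064 m and z of tape_blue in the frame of bottom_tray between -0.005 and 0.05 m and x of coupling in the frame of blue_tray between -0.078 and 0.078 m and y of coupling in the frame of blue_tray between -0.064 and 0.064 m and z of coupling in the frame of blue_tray between -0.005 and 0.05 m and x of terminal_strip in the frame of blue_tray between -0.078 and 0.078 m and y of terminal_strip in the frame of blue_tray between -0.064 and 0.064 m and z of terminal_strip in the frame of blue_tray between -0.005 and 0.05 m and x of solder_spool in the frame of yellow_tray between -0.078 and 0.078 m and y of solder_spool in the frame of yellow_tray between -0.064 and 0.064 m and z of solder_spool in the frame of yellow_tray between -0.005 and 0.05 m and angle between job_board's own z axis and vertical between 0.12 and 0.45 rad and x of job_board in the frame of board_rest between -0.046 and -0.018 m and y of job_board in the frame of board_rest between -0.03 and 0.03 m and z of job_board in the frame of board_rest between 0.002 and 0.022 m and x of board_top in the frame of board_rest between -0.018 and 0.05 m and contact force between job_board and board_rest above 0.2 N and linear speed of each of blue_tray, yellow_tray, job_board, tape_black, tape_blue, coupling, terminal_strip, solder_spool below 0.02 m/s); the robot touches nothing.
It fails at once if the encoder on the right is shifted by more than 30 mm (distance of encoder_2 from where it was at the start of the episode above 0.03 m).
It fails at once if the connector hood is shifted by more than 30 mm (distance of connector_hood from where it was at the start of the episode above 0.03 m).
Of tape_black, tape_blue, coupling, terminal_strip, solder_spool only 3 to 5 are there at a start; the rules pass over those that are not, and their reading is None.
At some moment in a run one of tape_black, tape_blue, coupling, terminal_strip, solder_spool may be knocked a few centimetres aside while the robot is not near it.
It also fails if it takes over 210 s, if anything falls off the work surface, if the arm or the gripper's body presses on something with over 40 N, if the wrist force passes 120 N, or if a joint passes its speed limit or range.

## Robot

A 6-joint arm with a two-finger parallel gripper is mounted at the origin on a cart in front of the work surface, level with it; the furniture and walls round the work are solid. World frame = base frame: x ahead of the robot, y to its left, z up, the work surface at z = 0. Lengths are in mm, angles in degrees, forces in N, time in s.
With the tool pointing down it reaches from about 300 to 850 mm from the base axis. Payload 4.2 kg.
Tool frame: the origin (TCP) lies on the centre line of the jaws, within the pads' length; the fingertips stand 14 mm ahead of it and the grasp point (between the pads) lies 5 mm behind it (env.finger_overhang is the z of the fingertips in the tool frame, in mm); z points along the fingers, y is the line along which they close (so a half turn about z gives the same grasp; the last joint's range is limited). The gripper opens to 91 mm and grips with 3 to 60 N. Pads are 32 mm wide; open, the fingers measure 118 mm over their backs; the gripper's body (76 mm by 178 mm) begins 60 mm behind the grasp point.
Start: joints at [72.365, 18.312, 89.639, -0, 72.044, -1.146], TCP at [163.212, 551.365, 227.976] pointing down, gripper open.
Joint ranges: [-177.97, 177.97], [-48.28, 115.42], [12.27, 149.76], [-77.06, 257.06], [2.81, 150.46], [-146.56, 146.56]. Speed limits (degrees/s): [147.25, 147.25, 180, 180, 180, 180].

## Interface

Orientations are given as [roll, pitch, yaw] about the fixed x, y, z axes, in that order (R = Rz(yaw) Ry(pitch) Rx(roll)).
In Python, from workcell import sensors, viewer, env gives the robot as it stands. The module is installed in compiled form; this text tells all that it offers.
- The arm moves only by the tool step_arm, never from a script. Its argument "plan" is one flat list of numbers, 6 for each row, row after row: the shift along the tool's x, y, z in cm, then the turn, a rotation vector about the tool's x, y, z in rad. In form: [x, y, z, wx, wy, wz, x, y, z, wx, wy, wz, ...]. A call has 1 to 5 rows; each row shifts and turns the commanded pose from where the row before left it, along the tool's axes as they then stand; what a row does not reach is not made up. A row lasts 1/12 s, in which the tool goes at most 41.7 mm and 7.16 degrees, less where a joint would pass 70% of its speed; a pose out of reach is approached as far as the arm can. A call is refused whole if a number of a shift passes 4.17 or a number of a turn 0.125, either way. A call with a gripper value outside its range is refused whole. "hand" is the finger opening in cm, from 0 to 9.12, set as the call begins (left out, the last holds). The fingers move at their own pace and stop on an object; "newtons" is the grip in N (left out, the last holds). Time passes only in rows, so rows that do not move let the fingers close. It gives the time, the measured TCP pose, the force, the opening and the grip force at its end, in the units of the state.
- sensors.state(): the state, without advancing time (a new reading comes with each control period).
- viewer.grab_frame(name): name is "scene" or "top" or "wrist"; returns a dict with "img" (420x560x3 uint8, red, green, blue), "fx", "fy", "cx", "cy" (pixels), "k1" (the pictures are not rectified: a ray, as slopes to the right and down, at radius r is drawn at 1 + k1 r^2 times it, then the intrinsics apply), "position" and "attitude" of the camera in the world. Camera axes: x right, y down, z forward; pixel columns grow to the right and rows downward; lengths in mm; the calibration is good to about 2 mm. A picture is of the moment at which its call begins. There is no depth.
- env.job_done(): hands the job in; it is judged then, once.
Trained networks look in a picture, given as the dict that the camera call returned (one of the last four; its "shot" number tells which), for a name from the list of things; names that differ only in an ending like _2 or _b are one class to them, and where a whole thing is asked for, a point or a joint stands for the part that bears it (a point fixed in the world has none). Each returns a list of dicts, best first, with "score" (0 to 1); they miss things now and then, are a little off and sometimes report something else, mostly with a low value. They report only what shows in the picture. A call takes as long as a camera call. They do not tell look-alikes from the thing itself.
- viewer.boxes_of(name, picture): "location" ([column, row] in pixels, amid what is visible of it).
- viewer.pinpoint(name, picture): "location" ([column, row] in pixels: a listed point, or the origin of a listed thing).
The state is a dict: "time_s": time; "qpos": joint angles; "qvel": joint speeds; "effort": joint torques, N m; "ee_pos": TCP position; "ee_rot": TCP orientation; "force": force on the tool from outside, world axes, zero at the start; "torque": the same for the moment, N m; "gripper_width": finger opening in mm; "gripper_force": force on a finger pad.
Only numpy, scipy, OpenCV 4.12 (cv2) and the standard library are available. Lean on these libraries where they do the work, as an engineer would, in place of code of your own. Each camera call takes 0.05 s, during which the arm holds its last target. There are 200 camera calls.

## Working session

There is one attempt and no reset: what is moved stays moved. The work goes in short steps, Python scripts to look and compute and a tool call to move; the robot and the scene stay as the last step left them, time stands still between calls to the robot, and variables do not carry over. Pictures are saved under pics/ and viewed, at most 14 in all, crops included, and the job is handed in when it is done.

Besides the shell and the picture viewer there is one more tool, called after ">>>" by a JSON object that holds its "name" and its "arguments". step_arm: Moves the arm, as the interface text tells. Its arguments: {"type":"object","properties":{"plan":{"type":"array","items":{"type":"number"}},"hand":{"type":"number"},"newtons":{"type":"number"}},"required":["plan"]}

```bash
mkdir -p pics
cat > h.py <<'E'
import numpy as np, cv2
from scipy.spatial.transform import Rotation as R
from workcell import sensors, viewer, env
def att(f):
    a=np.array(f["attitude"],float)
    return a if a.shape==(3,3) else R.from_euler('xyz',a,degrees=True).as_matrix()
def ray(f,uv):
    d=np.array([(uv[0]-f["cx"])/f["fx"],(uv[1]-f["cy"])/f["fy"]]); u=d.copy()
    for _ in range(20): u=d/(1+f["k1"]*(u@u))
    return np.array(f["position"],float), att(f)@np.array([u[0],u[1],1.0])
def at_z(f,uv,z):
    p,d=ray(f,uv); return p+d*(z-p[2])/d[2]
def proj(f,P):
    c=att(f).T@(np.array(P,float)-np.array(f["position"],float)); u=c[:2]/c[2]; u=u*(1+f["k1"]*(u@u))
    return np.array([u[0]*f["fx"]+f["cx"],u[1]*f["fy"]+f["cy"]])
def tri(a,ua,b,ub):
    p,d=ray(a,ua);q,e=ray(b,ub)
    d=d/np.linalg.norm(d);e=e/np.linalg.norm(e)
    s=np.linalg.lstsq(np.c_[d,-e],q-p,rcond=None)[0]
    x,y=p+s[0]*d,q+s[1]*e
    return (x+y)/2,np.linalg.norm(x-y)
def save(f,n,s=1): cv2.imwrite(f"pics/{n}.png",cv2.resize(f["img"][:,:,::-1],None,fx=s,fy=s))
E
python3 - <<'E'
from h import *
Z=dict(bottom_tray=0,blue_tray=28,yellow_tray=0,blue_grip=54,yellow_grip=26,tape_black=0,tape_blue=0,coupling=0,terminal_strip=0,solder_spool=0,job_board=6,board_top=146,board_rest=0,rest_bar=86,encoder_2=0,connector_hood=0)
fs=[viewer.grab_frame(n) for n in("top","scene")]
for f in fs: print({k:(np.round(v,3).tolist() if k!="img" else 0) for k,v in f.items() if k not in("img","name")} )
save(fs[0],"top0",1.42);save(fs[1],"sc0",1.42)
print(sensors.state())
for n,z in Z.items():
    for i,f in enumerate(fs):
        print(n,i,[(round(r["score"],2),np.round(r["location"],0).tolist(),np.round(at_z(f,r["location"],z)[:2]).tolist()) for r in viewer.pinpoint(n,f)[:4]])
E
```

```text
{'fx': 418.006, 'fy': 418.006, 'cx': 275.798, 'cy': 210.774, 'k1': -0.01, 'position': [392.6, -4.113, 1562.088], 'attitude': [-173.822, 0.488, -90.557], 'shot': 1}
{'fx': 493.123, 'fy': 493.123, 'cx': 283.486, 'cy': 207.704, 'k1': 0.044, 'position': [-45.767, -611.932, 1620.223], 'attitude': [-150.301, 0.361, -46.864], 'shot': 2}
{'time_s': 0.1, 'qpos': array([ 7.23646845e+01,  1.83463712e+01,  8.97000793e+01, -2.46337813e-03,
        7.20434500e+01, -1.14664122e+00]), 'qvel': array([ 0.05041958, -0.10290641, -0.05108744,  0.09682321, -0.18100971,
       -0.02906572]), 'effort': array([-8.82079294e-04, -4.13334954e+01, -2.32508272e+01,  7.26769399e-02,
        4.22174844e-02, -7.05621869e-05]), 'ee_pos': array([163.08684789, 550.93325536, 227.21595027]), 'ee_rot': array([-1.79910071e+02,  5.42696780e-04,  1.63512087e+02]), 'force': array([-0.07024881, -0.36997602, -0.20028539]), 'torque': array([ 0.026661  ,  0.04043623, -0.04017938]), 'gripper_force': 0.0, 'gripper_width': 91.59070678055612}
bottom_tray 0 [(0.95, [242.0, 174.0], [704.0, 136.0])]
bottom_tray 1 [(0.96, [278.0, 179.0],
[... 1603 characters left out ...]
.0], [428.0, -168.0]), (0.72, [331.0, 306.0], [409.0, -376.0])]
board_rest 0 [(0.82, [289.0, 245.0], [435.0, -41.0])]
board_rest 1 [(0.97, [260.0, 248.0], [440.0, -25.0]), (0.55, [278.0, 178.0], [704.0, 137.0]), (0.39, [237.0, 226.0], [446.0, 100.0]), (0.24, [194.0, 181.0], [469.0, 365.0])]
rest_bar 0 [(0.67, [287.0, 243.0], [438.0, -32.0])]
rest_bar 1 [(0.92, [258.0, 234.0], [447.0, -14.0]), (0.63, [213.0, 163.0], [548.0, 323.0]), (0.57, [236.0, 226.0], [418.0, 66.0])]
encoder_2 0 [(0.64, [411.0, 243.0], [435.0, -494.0]), (0.47, [146.0, 196.0], [624.0, 498.0])]
encoder_2 1 [(0.81, [363.0, 337.0], [444.0, -497.0])]
connector_hood 0 []
connector_hood 1 [(0.39, [207.0, 140.0], [642.0, 477.0])]
```

View pics/top0.png

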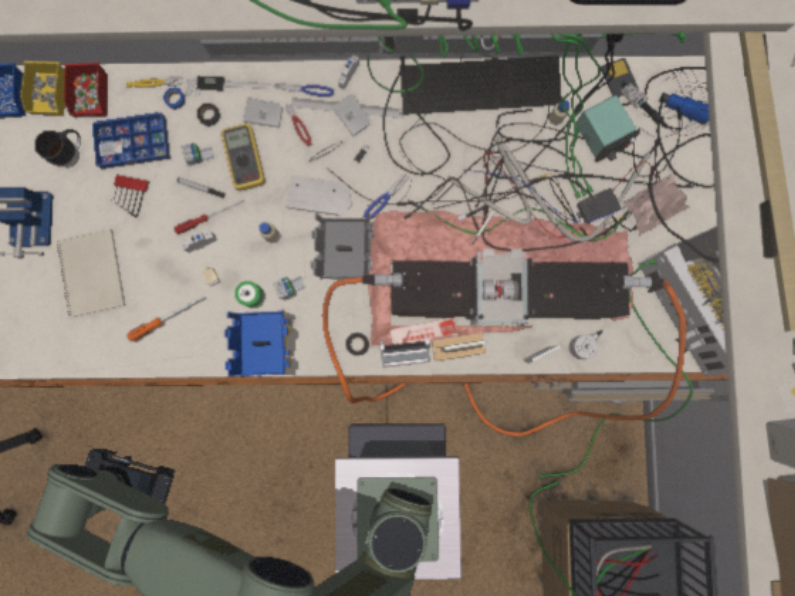

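View pics/sc0.png

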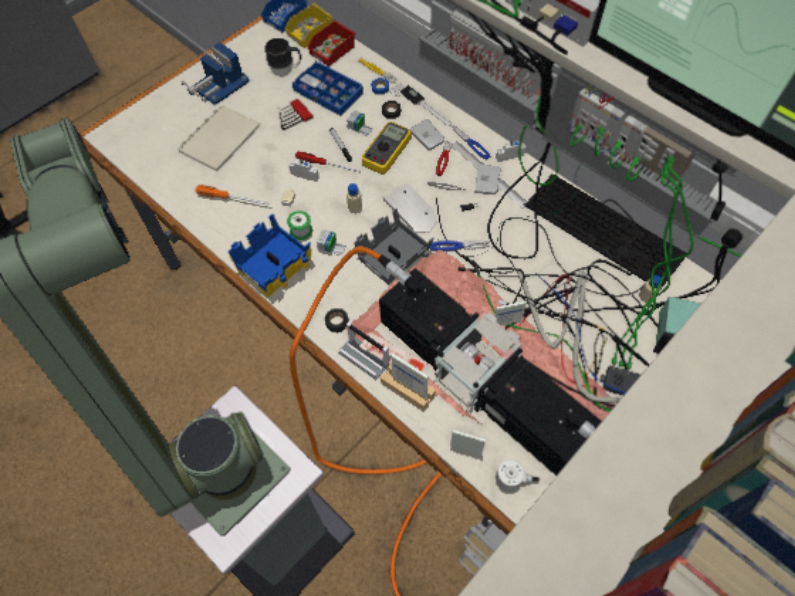

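```bash
cat >> h.py <<'E'
def st():
    s=sensors.state(); return np.array(s["ee_pos"]),np.array(s["ee_rot"]),s
def go(wps,cur=None,vmax=3.6,wmax=0.115):
    """wps: list of (x,y,z,yaw[,tilt about tool x deg]) mm/deg, tool down; prints the plan in calls of 5 rows"""
    if cur is None:
        p,e,_=st(); M=R.from_euler('xyz',e,degrees=True)
    else: p,M=np.array(cur[:3],float),pose(cur)
    out=[]
    for w in wps:
        q=np.array(w[:3],float); N=pose(w)
        rv=(M.inv()*N).as_rotvec()
        n=max(1,int(np.ceil(max(np.linalg.norm(q-p)/10/vmax,np.linalg.norm(rv)/wmax))))
        for k in range(n):
            Mk=M*R.from_rotvec(rv*k/n)
            out.append(np.r_[Mk.inv().apply((q-p)/n)/10,rv/n])
        p,M=q,N
    for i in range(0,len(out),5):
        print([float(f"{v:.3f}") if j%6>2 else float(f"{v:.2f}") for j,v in enumerate(np.concatenate(out[i:i+5]))])
def pose(w):
    return R.from_euler('xyz',[180,0,w[3]],degrees=True)*R.from_rotvec([np.radians(w[4]) if len(w)>4 else 0,0,0])
E
python3 -c "
from h import *
go([(480,290,400,90)])"
```

```text
[-2.91, -1.24, -1.32, 0.0, -0.0, 0.099, -3.01, -0.94, -1.32, 0.0, -0.0, 0.099, -3.09, -0.64, -1.32, 0.0, -0.0, 0.099, -3.14, -0.33, -1.32, 0.0, -0.0, 0.099, -3.16, -0.02, -1.32, 0.0, -0.0, 0.099]
[-3.15, 0.29, -1.32, 0.0, -0.0, 0.099, -3.1, 0.6, -1.32, 0.0, -0.0, 0.099, -3.03, 0.9, -1.32, 0.0, -0.0, 0.099, -2.92, 1.19, -1.32, 0.0, -0.0, 0.099, -2.79, 1.48, -1.32, 0.0, -0.0, 0.099]
[-2.63, 1.74, -1.32, 0.0, -0.0, 0.099, -2.45, 2.0, -1.32, 0.0, -0.0, 0.099, -2.24, 2.23, -1.32, 0.0, -0.0, 0.099]
```

>>> {"name": "step_arm", "arguments": {"plan": [-2.9,-1.24,-1.32,0,0,0.099,-3.0,-0.94,-1.32,0,0,0.099,-3.1,-0.64,-1.32,0,0,0.099,-3.14,-0.33,-1.32,0,0,0.099,-3.16,0,-1.32,0,0,0.099]}}

```text
time_s: 2.12
ee_pos: [285.8, 450.0, 294.7]
ee_rot: [180.0, -0.0, 134.9]
force: [0.5, 0.7, 0.6]
gripper_width: 91.3
gripper_force: 0.0
```

>>> {"name": "step_arm", "arguments": {"plan": [-3.15,0.3,-1.32,0,0,0.099,-3.1,0.6,-1.32,0,0,0.099,-3.0,0.9,-1.32,0,0,0.099,-2.9,1.2,-1.32,0,0,0.099,-2.8,1.5,-1.32,0,0,0.099]}}

```text
time_s: 2.53
ee_pos: [407.7, 349.6, 360.8]
ee_rot: [180.0, -0.0, 106.5]
force: [0.9, 1.4, 0.6]
gripper_width: 91.3
gripper_force: 0.0
```

>>> {"name": "step_arm", "arguments": {"plan": [-2.6,1.75,-1.32,0,0,0.099,-2.45,2.0,-1.32,0,0,0.099,-2.25,2.2,-1.32,0,0,0.099,0,0,0,0,0,0]}}

```text
time_s: 2.87
ee_pos: [483.8, 287.5, 401.7]
ee_rot: [179.6, -0.0, 89.3]
force: [-0.0, 0.9, 0.5]
gripper_width: 91.5
gripper_force: 0.0
```

Run:
```python
from h import *
f=viewer.grab_frame("wrist"); save(f,"w1",1.42)
t=viewer.grab_frame("top")
print(f["position"],f["attitude"],f["fx"])
for n,z in dict(blue_tray=28,blue_grip=54,terminal_strip=0,solder_spool=0,bottom_tray=0).items():
    print(n,[(round(r["score"],2),np.round(r["location"],0).tolist(),np.round(at_z(f,r["location"],z)[:2]).tolist()) for r in viewer.pinpoint(n,f)[:3]])
```

```text
[484.57013115 358.48685287 558.91164721] [165.41670376  -0.42860389  -0.69506992] 341.3181051196937
blue_tray [(0.64, [262.0, 135.0], [452.0, 340.0]), (0.57, [374.0, 34.0], [620.0, 485.0])]
blue_grip [(0.75, [259.0, 132.0], [450.0, 346.0])]
terminal_strip [(0.97, [351.0, 168.0], [596.0, 284.0])]
solder_spool [(0.81, [347.0, 108.0], [587.0, 380.0])]
bottom_tray [(0.96, [404.0, 254.0], [697.0, 131.0])]
```

View pics/w1.png

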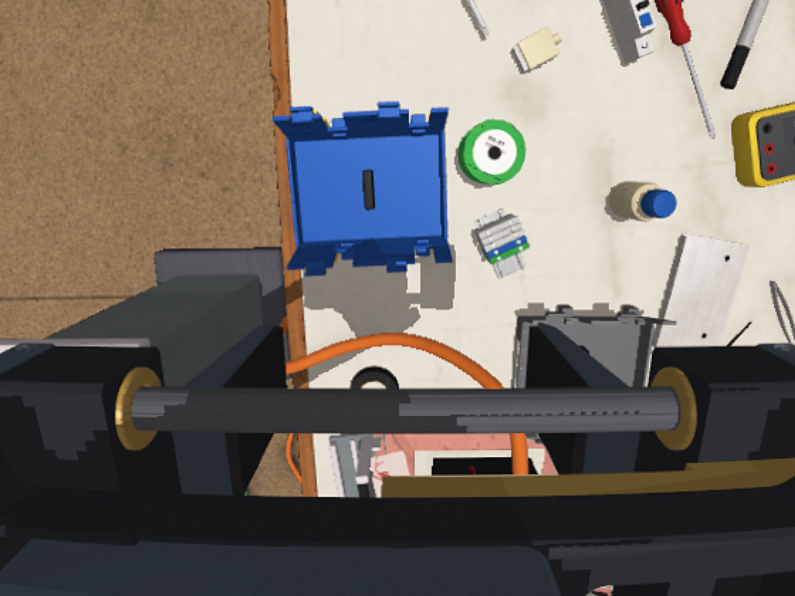

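```bash
python3 -c "
from h import *
go([(560,40,350,90)])"
```

```text
[-3.14, 1.03, 0.61, -0.0, 0.0, -0.0, -3.14, 1.03, 0.61, -0.0, 0.0, -0.0, -3.14, 1.02, 0.61, -0.0, 0.0, -0.0, -3.14, 1.02, 0.61, -0.0, 0.0, -0.0, -3.14, 1.02, 0.61, -0.0, 0.0, -0.0]
[-3.14, 1.02, 0.61, -0.0, 0.0, -0.0, -3.14, 1.02, 0.61, -0.0, 0.0, -0.0, -3.14, 1.02, 0.61, -0.0, 0.0, -0.0]
```

>>> {"name": "step_arm", "arguments": {"plan": [-3.14,1.0,0.6,0,0,0,-3.14,1.0,0.6,0,0,0,-3.14,1.0,0.6,0,0,0,-3.14,1.0,0.6,0,0,0,-3.14,1.0,0.6,0,0,0]}}

```text
time_s: 3.63
ee_pos: [528.4, 132.8, 369.2]
ee_rot: [-180.0, -0.0, 89.9]
force: [1.0, -0.3, -0.1]
gripper_width: 91.4
gripper_force: 0.0
```

>>> {"name": "step_arm", "arguments": {"plan": [-3.14,1.0,0.6,0,0,0,-3.14,1.0,0.6,0,0,0,-3.14,1.0,0.6,0,0,0,0,0,0,0,0,0,0,0,0,0,0,0]}}

```text
time_s: 4.05
ee_pos: [558.2, 38.5, 350.8]
ee_rot: [-179.9, -0.0, 89.7]
force: [0.0, 0.0, 1.3]
gripper_width: 91.0
gripper_force: 0.0
```

Run:
```python
from h import *
f=viewer.grab_frame("wrist"); save(f,"w2",1.42)
print(st()[:2],f["position"],f["attitude"])
for n,z in dict(tape_black=0,bottom_tray=0,board_rest=0,terminal_strip=0).items():
    print(n,[(round(r["score"],2),np.round(r["location"],0).tolist(),np.round(at_z(f,r["location"],z)[:2]).tolist()) for r in viewer.pinpoint(n,f)[:3]])
```

```text
(array([558.09421496,  39.56474809, 351.2966351 ]), array([-1.79950266e+02, -5.00943831e-02,  8.97748513e+01])) [559.69662872 109.48860371 508.00942834] [ 1.65434195e+02  2.59553952e-02 -2.98008379e-01]
tape_black [(0.94, [208.0, 131.0], [446.0, 99.0])]
bottom_tray [(0.65, [383.0, 107.0], [701.0, 132.0])]
board_rest [(0.58, [206.0, 212.0], [435.0, -23.0])]
terminal_strip [(0.54, [189.0, 352.0], [386.0, -280.0])]
```

View pics/w2.png

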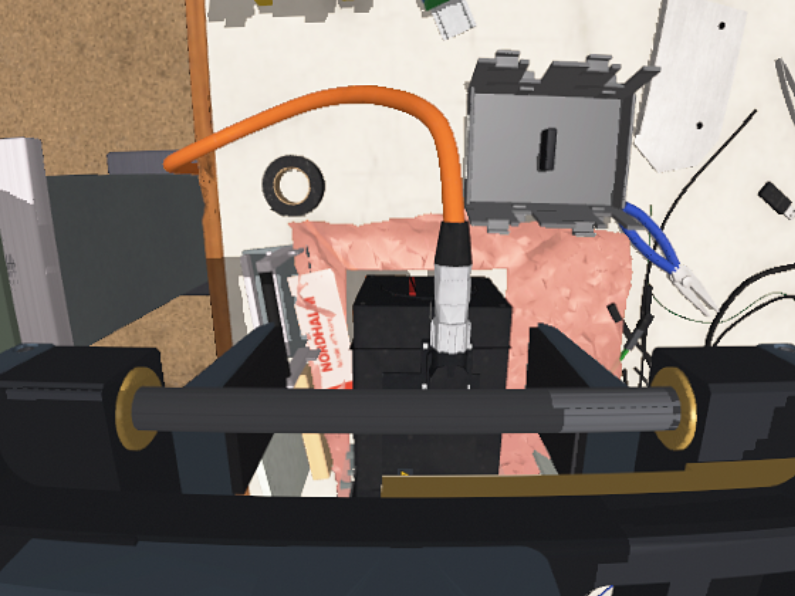

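Run:
```python
from h import *
t=viewer.grab_frame("top"); w=viewer.grab_frame("wrist"); s=viewer.grab_frame("scene")
def mask(f):
    h=cv2.cvtColor(f["img"],cv2.COLOR_RGB2HSV); return (cv2.inRange(h,(5,170,150),(16,255,255))>0)
mw,mt=mask(w),mask(t)
# curve matching: wrist cable pixel -> for heights z, project in top, test on mask centreline
ys,xs=np.nonzero(mw)
dt=cv2.distanceTransform((~mt).astype(np.uint8),cv2.DIST_L2,5)
for u in range(125,330,15):
    v=ys[(xs==u)&(ys<160)]
    if len(v)==0: continue
    if len(v)>25: v=v[:12]
    c=(u,v.mean()); best=[]
    for z in range(0,200,4):
        P=at_z(w,c,z); q=proj(t,P); i,j=int(round(q[1])),int(round(q[0]))
        if 0<=i<420 and 0<=j<560 and dt[i,j]<1.0: best.append((z,np.round(P[:2]).astype(int).tolist()))
    print(u,round(c[1]),best[:1],best[-1:])
# tray crops
f=w; c=f["img"][25:180,315:465]; g=cv2.imread("pics/w1.png"); 
a=cv2.resize(c[:,:,::-1],(450,465),interpolation=cv2.INTER_CUBIC)
b=cv2.resize(g[90:290,260:470],(473,450)) 
out=np.zeros((465,930,3),np.uint8); out[:,:450]=a; out[:450,455:928]=b
cv2.imwrite("pics/crop1.png",cv2.resize(out,(800,400)))
```

```text
125 112 [] []
140 104 [] []
155 98 [] []
170 91 [] []
185 85 [] []
200 79 [] []
215 74 [(16, [463, 178])] [(40, [468, 175])]
230 70 [(20, [485, 182])] [(68, [492, 175])]
245 67 [] []
260 67 [] []
275 70 [] []
290 74 [] []
305 88 [] []
320 108 [] []
```

View pics/crop1.png

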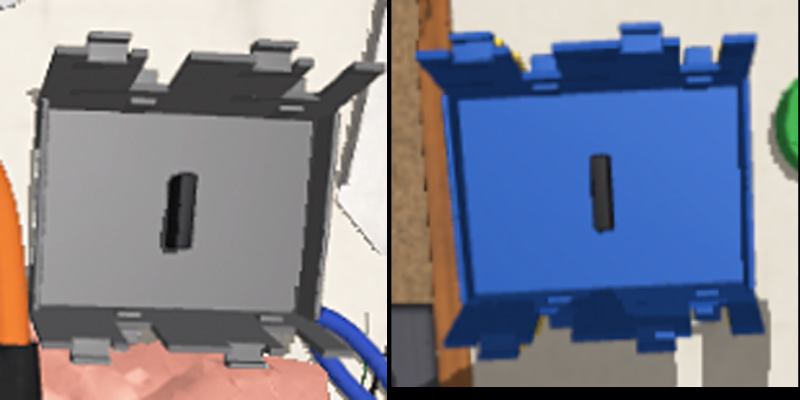

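Run:
```python
from h import *
t=viewer.grab_frame("top"); w=viewer.grab_frame("wrist")
def mask(im):
    h=cv2.cvtColor(im,cv2.COLOR_RGB2HSV); return (cv2.inRange(h,(4,140,120),(17,255,255))>0)
T=cv2.imread("pics/top0.png")[:,:,::-1]
mt=mask(cv2.resize(T,(560,420),interpolation=cv2.INTER_AREA)); mw=mask(w["img"])
dt=cv2.distanceTransform((~mt).astype(np.uint8),cv2.DIST_L2,5)
ys,xs=np.nonzero(mw)
def pt(c):
    best=[]
    for z in range(0,220,4):
        P=at_z(w,c,z); q=proj(t,P); i,j=int(round(q[1])),int(round(q[0]))
        if 0<=i<420 and 0<=j<560: best.append((dt[i,j],z,np.round(P[:2]).astype(int).tolist()))
    m=min(b[0] for b in best); ok=[b for b in best if b[0]<m+.5]; return round(float(m),1),ok[0][1:],ok[-1][1:]
for u in list(range(120,300,15)):
    v=ys[(xs==u)&(ys<160)]
    if len(v): v=v[v<v.min()+16]; print(u,round(v.mean()),pt((u,v.mean())))
for r in (80,95,110,125,140):
    v=xs[(ys==r)&(xs>280)]
    if len(v): print('row',r,pt((v.mean(),r)))
g=lambda x,y:(315+x*.3875,25+y*.3875)
P=[at_z(w,g(*c),3)[:2] for c in((48,107),(312,122),(297,312),(38,307))]
print(np.round(P),np.mean(P,0)); 
def ang(P): 
    P=np.array(P); d=(P[1]-P[0]+P[2]-P[3]); e=P[0]-P[3]+P[1]-P[2]; return np.degrees(np.arctan2(d[1],d[0])),np.degrees(np.arctan2(-e[0],e[1])),np.linalg.norm(d)/2,np.linalg.norm(e)/2
print(ang(P)); print('rib',at_z(w,g(180,176),26),at_z(w,g(177,250),26))
# blue with saved frame pose
w1=dict(w); w1["position"]=[484.57,358.487,558.912]; w1["attitude"]=[165.41670376,-0.42860389,-0.69506992]
g=lambda x,y:((260+(x-391)/1.937)/1.42,(90+y/1.935)/1.42)
P=[at_z(w1,g(*c),31)[:2] for c in((459,102),(741,87),(750,287),(470,297))]
print(np.round(P),np.mean(P,0),ang(P)); print('rib',at_z(w1,g(599,156),54),at_z(w1,g(603,230),54))
```

```text
120 114 (0.0, (0, [316, 126]), (92, [360, 123]))
135 8 (0.0, (0, [351, 272]), (12, [355, 268]))
150 102 (0.0, (0, [363, 141]), (24, [373, 140]))
165 93 (0.0, (0, [387, 154]), (36, [399, 151]))
180 86 (0.0, (0, [409, 163]), (60, [427, 157]))
195 80 (0.0, (0, [431, 171]), (48, [443, 165]))
210 74 (0.0, (0, [453, 178]), (52, [464, 172]))
225 70 (0.0, (0, [475, 184]), (76, [487, 173]))
240 68 (0.0, (0, [496, 187]), (176, [518, 161]))
255 66 (0.0, (0, [517, 188]), (216, [535, 155]))
270 68 (0.0, (8, [539, 184]), (216, [547, 154]))
285 73 (0.0, (0, [560, 179]), (196, [559, 153]))
row 80 (0.0, (120, [573, 156]), (188, [570, 148]))
row 95 (0.0, (112, [587, 141]), (212, [580, 133]))
row 110 (0.0, (84, [595, 125]), (200, [585, 121]))
row 125 (0.0, (92, [597, 108]), (216, [586, 109]))
row 140 (0.0, (116, [597, 91]), (216, [587, 96]))
[[628. 188.]
 [775. 183.]
 [775.  78.]
 [625.  80.]] [700.70776905 132.27685244]
(np.float64(-1.3410152540211933), np.float64(-0.7950917627097572), np.float64(148.8502763739113), np.float64(106.33614653926303))
rib [695.65054891 150.50558073  26.        ] [696.14243906 112.10505452  26.        ]
[[373. 393.]
 [526. 398.]
 [531. 289.]
 [373. 286.]] [450.79489346 341.48987578] (np.float64(1.622018443291113), np.float64(1.3878928285974277), np.float64(155.61356535982029), np.float64(107.65522521491667))
rib [449.8732187  362.29069288  54.        ] [450.89019302 323.84127504  54.        ]
```

```bash
python3 -c "
from h import *
go([(446,98,250,90),(446,98,60,90),(446,98,17,90)])
print()
go([(446,98,270,90),(600,120,250,40),(740,131,200,-1),(740,131,60,-1)],cur=(446,98,17,90))"
```

```text
[1.16, -2.25, 2.03, 0.0, -0.0, -0.001, 1.16, -2.25, 2.03, 0.0, -0.0, -0.001, 1.16, -2.25, 2.03, 0.0, -0.0, -0.001, 1.17, -2.25, 2.03, 0.0, -0.0, -0.001, 1.17, -2.25, 2.03, 0.0, -0.0, -0.001]
[0.0, -0.0, 3.17, 0.0, 0.0, 0.0, 0.0, -0.0, 3.17, 0.0, 0.0, 0.0, 0.0, -0.0, 3.17, 0.0, 0.0, 0.0, 0.0, -0.0, 3.17, 0.0, 0.0, 0.0, 0.0, -0.0, 3.17, 0.0, 0.0, 0.0]
[0.0, -0.0, 3.17, 0.0, 0.0, 0.0, 0.0, -0.0, 2.15, 0.0, 0.0, 0.0, 0.0, -0.0, 2.15, 0.0, 0.0, 0.0]

[0.0, 0.0, -3.16, 0.0, 0.0, 0.0, 0.0, 0.0, -3.16, 0.0, 0.0, 0.0, 0.0, 0.0, -3.16, 0.0, 0.0, 0.0, 0.0, 0.0, -3.16, 0.0, 0.0, 0.0, 0.0, 0.0, -3.16, 0.0, 0.0, 0.0]
[0.0, 0.0, -3.16, 0.0, 0.0, 0.0, 0.0, 0.0, -3.16, 0.0, 0.0, 0.0, 0.0, 0.0, -3.16, 0.0, 0.0, 0.0, 0.28, 1.93, 0.25, 0.0, -0.0, 0.109, 0.48, 1.88, 0.25, 0.0, -0.0, 0.109]
[0.69, 1.82, 0.25, 0.0, -0.0, 0.109, 0.88, 1.73, 0.25, 0.0, -0.0, 0.109, 1.06, 1.63, 0.25, 0.0, -0.0, 0.109, 1.23, 1.5, 0.25, 0.0, -0.0, 0.109, 1.39, 1.36, 0.25, 0.0, -0.0, 0.109]
[1.53, 1.2, 0.25, 0.0, -0.0, 0.109, 1.63, 1.17, 0.71, 0.0, -0.0, 0.102, 1.74, 0.99, 0.71, 0.0, -0.0, 0.102, 1.84, 0.81, 0.71, 0.0, -0.0, 0.102, 1.91, 0.62, 0.71, 0.0, -0.0, 0.102]
[1.96, 0.42, 0.71, 0.0, -0.0, 0.102, 1.99, 0.22, 0.71, 0.0, -0.0, 0.102, 2.01, 0.01, 0.71, 0.0, -0.0, 0.102, 0.0, -0.0, 3.5, 0.0, 0.0, 0.0, 0.0, -0.0, 3.5, 0.0, 0.0, 0.0]
[0.0, -0.0, 3.5, 0.0, 0.0, 0.0, 0.0, -0.0, 3.5, 0.0, 0.0, 0.0]
```

>>> {"name": "step_arm", "arguments": {"plan": [1.16,-2.25,2.0,0,0,0,1.16,-2.25,2.0,0,0,0,1.16,-2.25,2.0,0,0,0,1.17,-2.25,2.0,0,0,0,1.17,-2.25,2.0,0,0,0], "hand": 8.4}}

```text
time_s: 4.97
ee_pos: [444.9, 98.1, 250.8]
ee_rot: [180.0, -0.0, 89.8]
force: [0.6, 1.0, 0.5]
gripper_width: 84.1
gripper_force: 0.0
```

>>> {"name": "step_arm", "arguments": {"plan": [0,0,3,0,0,0,0,0,3,0,0,0,0,0,3,0,0,0,0,0,3,0,0,0,0,0,3,0,0,0]}}

```text
time_s: 5.38
ee_pos: [446.2, 97.9, 100.7]
ee_rot: [179.9, -0.0, 89.8]
force: [0.2, -0.5, 0.1]
gripper_width: 84.0
gripper_force: 0.0
```

>>> {"name": "step_arm", "arguments": {"plan": [0,0,0,0,0,0,0,0,0,0,0,0]}}

```text
time_s: 5.55
ee_pos: [445.5, 97.6, 101.0]
ee_rot: [-179.8, 0.0, 89.8]
force: [0.0, -0.3, 0.5]
gripper_width: 84.3
gripper_force: 0.0
```

Run:
```python
from h import *
f=viewer.grab_frame("wrist")
for r in viewer.pinpoint("tape_black",f)[:2]: print(r["score"],r["location"],at_z(f,r["location"],0))
go([(446,98,55,90),(446,98,17,90)])
```

```text
[-0.0, -0.09, 2.41, 0.002, -0.0, -0.002, -0.0, -0.08, 2.41, 0.002, -0.0, -0.002, 0.0, -0.0, 1.9, 0.0, 0.0, 0.0, 0.0, -0.0, 1.9, 0.0, 0.0, 0.0]
```

>>> {"name": "step_arm", "arguments": {"plan": [0,0,2.4,0,0,0,0,0,2.4,0,0,0,0,0,1.8,0,0,0,0,0,1.7,0,0,0]}}

```text
time_s: 5.98
ee_pos: [448.0, 98.0, 19.7]
ee_rot: [179.7, -0.1, 89.8]
force: [-0.2, -0.0, 0.0]
gripper_width: 83.9
gripper_force: 0.0
```

>>> {"name": "step_arm", "arguments": {"plan": [0,0,0,0,0,0,0,0,0,0,0,0,0,0,0,0,0,0,0,0,0,0,0,0,0,0,0,0,0,0], "hand": 5, "newtons": 20}}

```text
time_s: 6.4
ee_pos: [447.5, 97.9, 20.2]
ee_rot: [179.8, -0.0, 89.8]
force: [0.5, -0.1, 5.3]
gripper_width: 59.0
gripper_force: 20.0
```

>>> {"name": "step_arm", "arguments": {"plan": [0,0,0,0,0,0,0,0,0,0,0,0,0,0,0,0,0,0]}}

```text
time_s: 6.65
ee_pos: [447.5, 97.9, 20.1]
ee_rot: [179.8, -0.0, 89.8]
force: [-0.4, 0.1, 7.1]
gripper_width: 58.8
gripper_force: 20.0
```

>>> {"name": "step_arm", "arguments": {"plan": [0,0,-2,0,0,0,0,0,-3.1,0,0,0,0,0,-3.1,0,0,0,0,0,-3.1,0,0,0,0,0,-3.1,0,0,0]}}

```text
time_s: 7.07
ee_pos: [445.9, 97.6, 164.7]
ee_rot: [179.9, -0.0, 89.8]
force: [0.4, 0.0, -0.7]
gripper_width: 58.9
gripper_force: 20.0
```

>>> {"name": "step_arm", "arguments": {"plan": [0,0,-3.1,0,0,0,0,0,-3.1,0,0,0,0,0,-3.1,0,0,0,0.28,1.93,0.25,0,0,0.109,0.48,1.88,0.25,0,0,0.109]}}

```text
time_s: 7.48
ee_pos: [485.8, 103.3, 254.1]
ee_rot: [179.6, -0.2, 77.0]
force: [0.1, 0.2, -1.1]
gripper_width: 58.8
gripper_force: 20.0
```

>>> {"name": "step_arm", "arguments": {"plan": [0.7,1.8,0.25,0,0,0.109,0.9,1.7,0.25,0,0,0.109,1.05,1.6,0.25,0,0,0.109,1.2,1.5,0.25,0,0,0.109,1.4,1.4,0.25,0,0,0.109]}}

```text
time_s: 7.9
ee_pos: [581.0, 116.6, 238.5]
ee_rot: [180.0, -0.0, 45.7]
force: [-0.1, -0.3, -0.6]
gripper_width: 59.2
gripper_force: 20.0
```

>>> {"name": "step_arm", "arguments": {"plan": [1.5,1.2,0.25,0,0,0.109,1.6,1.2,0.7,0,0,0.102,1.7,1.0,0.7,0,0,0.102,1.8,0.8,0.7,0,0,0.102,1.9,0.6,0.7,0,0,0.102]}}

```text
time_s: 8.32
ee_pos: [679.4, 124.3, 207.7]
ee_rot: [180.0, -0.0, 16.1]
force: [0.5, -0.2, -0.8]
gripper_width: 59.0
gripper_force: 20.0
```

>>> {"name": "step_arm", "arguments": {"plan": [2.0,0.4,0.7,0,0,0.102,2.0,0.2,0.7,0,0,0.102,2.0,0,0.7,0,0,0.102,0,0,0,0,0,0,0,0,0,0,0,0]}}

```text
time_s: 8.73
ee_pos: [738.9, 129.3, 185.5]
ee_rot: [180.0, 0.1, -1.0]
force: [-0.8, 0.7, -0.9]
gripper_width: 58.9
gripper_force: 20.0
```

Run:
```python
from h import *
print(st()[:2])
f=viewer.grab_frame("wrist"); cv2.imwrite("pics/tmp.png",f["img"][:,:,::-1])
for n,z in (("bottom_tray",0),("tape_black",0)): print(n,[(round(r["score"],2),np.round(at_z(f,r["location"],z)).tolist()) for r in viewer.pinpoint(n,f)[:2]])
go([(741,131,100,-1),(741,131,28,-1)])
```

```text
(array([738.86100065, 129.34009538, 185.49420569]), array([ 1.79987365e+02,  1.12015753e-01, -1.03877699e+00]))
bottom_tray [(0.97, [701.0, 134.0, 0.0])]
tape_black []
[0.09, -0.05, 2.92, -0.0, -0.0, -0.0, 0.09, -0.05, 2.92, -0.0, -0.0, -0.0, 0.09, -0.05, 2.92, -0.0, -0.0, -0.0, 0.0, -0.0, 3.6, 0.0, 0.0, 0.0, 0.0, -0.0, 3.6, 0.0, 0.0, 0.0]
```

>>> {"name": "step_arm", "arguments": {"plan": [0.08,-0.1,3.0,0,0,0,0.08,-0.1,3.0,0,0,0,0.08,-0.1,3.0,0,0,0,0,0,2.5,0,0,0,0,0,2.5,0,0,0]}}

```text
time_s: 9.3
ee_pos: [740.6, 132.5, 46.5]
ee_rot: [-180.0, -0.0, -1.0]
force: [-0.4, 0.5, -1.4]
gripper_width: 59.2
gripper_force: 20.0
```

>>> {"name": "step_arm", "arguments": {"plan": [0,0,1.2,0,0,0,0,0,0.7,0,0,0,0,0,0,0,0,0]}}

```text
time_s: 9.55
ee_pos: [740.6, 132.4, 27.0]
ee_rot: [180.0, 0.1, -1.1]
force: [0.0, 0.2, -0.9]
gripper_width: 59.1
gripper_force: 20.0
```

>>> {"name": "step_arm", "arguments": {"plan": [0,0,0,0,0,0,0,0,0,0,0,0,0,0,0,0,0,0], "hand": 7}}

```text
time_s: 9.8
ee_pos: [742.6, 132.6, 29.8]
ee_rot: [-180.0, -0.2, -1.1]
force: [0.6, 0.5, -0.7]
gripper_width: 69.9
gripper_force: 0.0
```

```bash
python3 -c "
from h import *
go([(742,132,240,-1),(640,200,250,75),(530,290,240,150),(452,342,200,225),(451,342,160,271)],cur=(742,132,28,-1))"
```

```text
[-0.0, 0.0, -3.53, 0.0, 0.0, 0.0, -0.0, 0.0, -3.53, 0.0, 0.0, 0.0, -0.0, 0.0, -3.53, 0.0, 0.0, 0.0, -0.0, 0.0, -3.53, 0.0, 0.0, 0.0, -0.0, 0.0, -3.53, 0.0, 0.0, 0.0]
[-0.0, 0.0, -3.53, 0.0, 0.0, 0.0, -0.86, -0.55, -0.08, 0.0, 0.0, -0.111, -0.79, -0.64, -0.08, 0.0, 0.0, -0.111, -0.72, -0.73, -0.08, 0.0, 0.0, -0.111, -0.63, -0.8, -0.08, 0.0, 0.0, -0.111]
[-0.54, -0.87, -0.08, 0.0, 0.0, -0.111, -0.44, -0.92, -0.08, 0.0, 0.0, -0.111, -0.34, -0.96, -0.08, 0.0, 0.0, -0.111, -0.23, -1.0, -0.08, 0.0, 0.0, -0.111, -0.12, -1.01, -0.08, 0.0, 0.0, -0.111]
[-0.01, -1.02, -0.08, 0.0, 0.0, -0.111, 0.11, -1.02, -0.08, 0.0, 0.0, -0.111, 0.22, -1.0, -0.08, 0.0, 0.0, -0.111, 0.49, -1.08, 0.08, -0.0, 0.0, -0.109, 0.6, -1.02, 0.08, -0.0, 0.0, -0.109]
[0.71, -0.95, 0.08, -0.0, 0.0, -0.109, 0.81, -0.87, 0.08, -0.0, 0.0, -0.109, 0.9, -0.77, 0.08, -0.0, 0.0, -0.109, 0.98, -0.67, 0.08, -0.0, 0.0, -0.109, 1.04, -0.56, 0.08, -0.0, 0.0, -0.109]
[1.1, -0.44, 0.08, -0.0, 0.0, -0.109, 1.14, -0.32, 0.08, -0.0, 0.0, -0.109, 1.17, -0.19, 0.08, -0.0, 0.0, -0.109, 1.18, -0.07, 0.08, -0.0, 0.0, -0.109, 1.18, 0.06, 0.08, -0.0, 0.0, -0.109]
[0.78, 0.05, 0.33, 0.0, 0.0, -0.109, 0.77, 0.13, 0.33, 0.0, 0.0, -0.109, 0.75, 0.22, 0.33, 0.0, 0.0, -0.109, 0.72, 0.3, 0.33, 0.0, 0.0, -0.109, 0.69, 0.38, 0.33, 0.0, 0.0, -0.109]
[0.64, 0.45, 0.33, 0.0, 0.0, -0.109, 0.59, 0.51, 0.33, 0.0, 0.0, -0.109, 0.53, 0.58, 0.33, 0.0, 0.0, -0.109, 0.46, 0.63, 0.33, 0.0, 0.0, -0.109, 0.39, 0.68, 0.33, 0.0, 0.0, -0.109]
[0.32, 0.71, 0.33, 0.0, 0.0, -0.109, 0.24, 0.74, 0.33, 0.0, 0.0, -0.109, 0.01, 0.01, 0.57, -0.0, 0.0, -0.115, 0.01, 0.01, 0.57, -0.0, 0.0, -0.115, 0.01, 0.01, 0.57, -0.0, 0.0, -0.115]
[0.01, 0.01, 0.57, -0.0, 0.0, -0.115, 0.0, 0.01, 0.57, -0.0, 0.0, -0.115, 0.0, 0.01, 0.57, -0.0, 0.0, -0.115, 0.0, 0.01, 0.57, -0.0, 0.0, -0.115]
```

>>> {"name": "step_arm", "arguments": {"plan": [0,0,-3.5,0,0,0,0,0,-3.5,0,0,0,0,0,-3.5,0,0,0,0,0,-3.5,0,0,0,0,0,-3.5,0,0,0]}}

```text
time_s: 10.22
ee_pos: [741.4, 132.4, 206.0]
ee_rot: [-180.0, -0.1, -1.1]
force: [0.6, 0.7, -0.1]
gripper_width: 70.2
gripper_force: 0.0
```

>>> {"name": "step_arm", "arguments": {"plan": [0,0,-3.5,0,0,0,-0.86,-0.55,-0.1,0,0,-0.111,-0.8,-0.64,-0.1,0,0,-0.111,-0.72,-0.73,-0.1,0,0,-0.111,-0.63,-0.8,-0.1,0,0,-0.111], "hand": 4.5}}

```text
time_s: 10.63
ee_pos: [707.2, 155.2, 243.4]
ee_rot: [180.0, -0.1, 24.6]
force: [0.2, 0.8, 0.3]
gripper_width: 45.1
gripper_force: 0.0
```

>>> {"name": "step_arm", "arguments": {"plan": [-0.54,-0.87,0,0,0,-0.111,-0.44,-0.92,0,0,0,-0.111,-0.34,-0.96,0,0,0,-0.111,-0.23,-1.0,0,0,0,-0.111,-0.12,-1.0,0,0,0,-0.111]}}

```text
time_s: 11.05
ee_pos: [664.6, 183.6, 243.1]
ee_rot: [179.9, -0.1, 56.5]
force: [-0.8, 0.4, 0.5]
gripper_width: 45.0
gripper_force: 0.0
```

>>> {"name": "step_arm", "arguments": {"plan": [0,-1.0,0,0,0,-0.111,0.11,-1.0,0,0,0,-0.111,0.22,-1.0,0,0,0,-0.111,0.49,-1.08,0,0,0,-0.109,0.6,-1.02,0,0,0,-0.109]}}

```text
time_s: 11.47
ee_pos: [621.1, 215.3, 243.1]
ee_rot: [179.9, -0.1, 88.0]
force: [-0.0, 0.4, -0.2]
gripper_width: 45.3
gripper_force: 0.0
```

>>> {"name": "step_arm", "arguments": {"plan": [0.71,-0.95,0.1,0,0,-0.109,0.81,-0.87,0.1,0,0,-0.109,0.9,-0.77,0.1,0,0,-0.109,0.98,-0.67,0.1,0,0,-0.109,1.04,-0.56,0.1,0,0,-0.109]}}

```text
time_s: 11.88
ee_pos: [575.1, 252.9, 238.0]
ee_rot: [179.9, 0.0, 119.2]
force: [0.2, -0.3, -0.2]
gripper_width: 45.3
gripper_force: 0.0
```

>>> {"name": "step_arm", "arguments": {"plan": [1.1,-0.44,0.1,0,0,-0.109,1.14,-0.32,0.1,0,0,-0.109,1.17,-0.2,0.1,0,0,-0.109,1.18,-0.07,0.1,0,0,-0.109,1.18,0.06,0.1,0,0,-0.109]}}

```text
time_s: 12.3
ee_pos: [529.1, 290.2, 233.0]
ee_rot: [179.9, 0.1, 150.5]
force: [-0.5, -0.4, 0.3]
gripper_width: 44.9
gripper_force: 0.0
```

>>> {"name": "step_arm", "arguments": {"plan": [0.78,0.05,0.3,0,0,-0.109,0.77,0.13,0.3,0,0,-0.109,0.75,0.22,0.3,0,0,-0.109,0.72,0.3,0.3,0,0,-0.109,0.69,0.38,0.3,0,0,-0.109]}}

```text
time_s: 12.72
ee_pos: [496.7, 311.7, 217.9]
ee_rot: [179.9, 0.1, -178.3]
force: [0.3, 0.1, -0.3]
gripper_width: 44.9
gripper_force: 0.0
```

>>> {"name": "step_arm", "arguments": {"plan": [0.64,0.45,0.3,0,0,-0.109,0.6,0.5,0.3,0,0,-0.109,0.53,0.58,0.3,0,0,-0.109,0.46,0.63,0.3,0,0,-0.109,0.4,0.68,0.3,0,0,-0.109]}}

```text
time_s: 13.13
ee_pos: [464.0, 333.3, 202.9]
ee_rot: [180.0, 0.2, -147.1]
force: [-0.3, 0.2, -0.5]
gripper_width: 45.0
gripper_force: 0.0
```

>>> {"name": "step_arm", "arguments": {"plan": [0.3,0.7,0.3,0,0,-0.109,0.24,0.74,0.3,0,0,-0.109,0,0,0.5,0,0,-0.115,0,0,0.5,0,0,-0.115,0,0,0.5,0,0,-0.115]}}

```text
time_s: 13.55
ee_pos: [451.4, 341.8, 181.9]
ee_rot: [-179.9, 0.1, -114.8]
force: [0.6, 0.8, -0.2]
gripper_width: 45.0
gripper_force: 0.0
```

>>> {"name": "step_arm", "arguments": {"plan": [0,0,0.5,0,0,-0.115,0,0,0.5,0,0,-0.115,0,0,0.5,0,0,-0.115,0,0,0.5,0,0,-0.1,0,0,0,0,0,0]}}

```text
time_s: 13.97
ee_pos: [451.1, 341.3, 160.9]
ee_rot: [-180.0, 0.0, -89.5]
force: [-0.0, 1.0, 0.1]
gripper_width: 45.1
gripper_force: 0.0
```

Run:
```python
from h import *
p,e,s=st(); print(p,e,s["qpos"])
f=viewer.grab_frame("wrist"); save(f,"w3",1.2)
for n,z in (("blue_tray",28),("blue_grip",54),("yellow_tray",0)): print(n,[(round(r["score"],2),np.round(at_z(f,r["location"],z)).tolist()) for r in viewer.pinpoint(n,f)[:2]])
```

```text
[451.09726628 341.30805701 160.91745907] [-1.79975794e+02  2.10646307e-02 -8.95417615e+01] [ 3.59451205e+01  2.03451340e+01  9.67876440e+01  3.48425659e-03
  6.28352841e+01 -1.44514703e+02]
blue_tray [(0.63, [447.0, 345.0, 28.0]), (0.38, [568.0, 372.0, 28.0])]
blue_grip [(0.95, [451.0, 343.0, 54.0])]
yellow_tray []
```

View pics/w3.png

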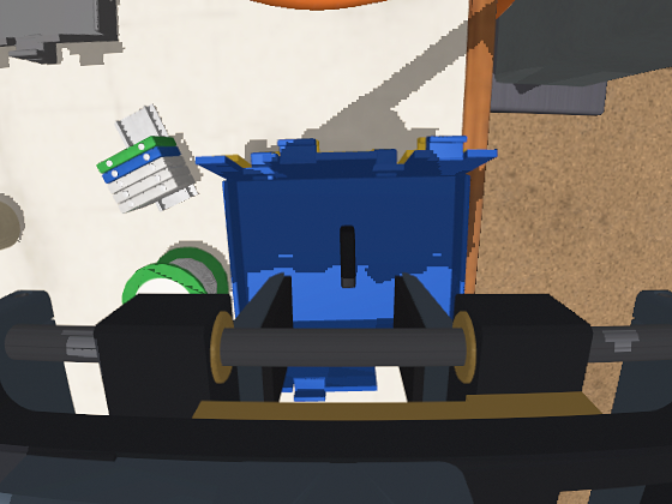

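>>> {"name": "step_arm", "arguments": {"plan": [-0.15,0,3,0,0,-0.01,0,0,3,0,0,0,0,0,2.5,0,0,0,0,0,1.8,0,0,0,0,0,1.0,0,0,0]}}

```text
time_s: 14.58
ee_pos: [450.4, 342.3, 45.8]
ee_rot: [179.9, -0.1, -89.1]
force: [-1.0, -1.7, 17.2]
gripper_width: 45.0
gripper_force: 10.5
```

>>> {"name": "step_arm", "arguments": {"plan": [0,0,0,0,0,0,0,0,0,0,0,0]}}

```text
time_s: 14.75
ee_pos: [451.7, 343.3, 48.1]
ee_rot: [-179.9, 0.0, -89.1]
force: [0.4, 0.2, 0.1]
gripper_width: 45.2
gripper_force: 0.0
```

>>> {"name": "step_arm", "arguments": {"plan": [0,0,0,0,0,0,0,0,0,0,0,0,0,0,0,0,0,0,0,0,0,0,0,0,0,0,0,0,0,0], "hand": 0, "newtons": 45}}

```text
time_s: 15.17
ee_pos: [451.0, 342.9, 47.8]
ee_rot: [180.0, 0.0, -89.1]
force: [-3.3, 0.6, 2.5]
gripper_width: 14.9
gripper_force: 1.5
```

>>> {"name": "step_arm", "arguments": {"plan": [0,0,0,0,0,0,0,0,0,0,0,0]}}

```text
time_s: 15.33
ee_pos: [450.3, 342.8, 47.8]
ee_rot: [179.9, -0.0, -89.1]
force: [-3.2, 0.9, 3.6]
gripper_width: 9.5
gripper_force: 45.0
```

```bash
python3 -c "
from h import *
go([(450.5,343,250,270.9),(580,270,280,210),(680,190,290,130),(701,132.6,270,89)],cur=(450.5,343,48,270.9))"
```

```text
[0.0, 0.0, -3.37, 0.0, 0.0, 0.0, 0.0, 0.0, -3.37, 0.0, 0.0, 0.0, 0.0, 0.0, -3.37, 0.0, 0.0, 0.0, 0.0, 0.0, -3.37, 0.0, 0.0, 0.0, 0.0, 0.0, -3.37, 0.0, 0.0, 0.0]
[0.0, 0.0, -3.37, 0.0, 0.0, 0.0, 0.75, -1.28, -0.3, 0.0, -0.0, 0.106, 0.61, -1.36, -0.3, 0.0, -0.0, 0.106, 0.46, -1.41, -0.3, 0.0, -0.0, 0.106, 0.31, -1.45, -0.3, 0.0, -0.0, 0.106]
[0.15, -1.48, -0.3, 0.0, -0.0, 0.106, -0.0, -1.49, -0.3, 0.0, -0.0, 0.106, -0.16, -1.48, -0.3, 0.0, -0.0, 0.106, -0.32, -1.45, -0.3, 0.0, -0.0, 0.106, -0.47, -1.41, -0.3, 0.0, -0.0, 0.106]
[-0.62, -1.35, -0.3, 0.0, -0.0, 0.106, -0.36, -0.92, -0.08, -0.0, -0.0, 0.107, -0.45, -0.87, -0.08, -0.0, -0.0, 0.107, -0.55, -0.82, -0.08, -0.0, -0.0, 0.107, -0.63, -0.76, -0.08, -0.0, -0.0, 0.107]
[-0.71, -0.68, -0.08, -0.0, -0.0, 0.107, -0.78, -0.61, -0.08, -0.0, -0.0, 0.107, -0.84, -0.52, -0.08, -0.0, -0.0, 0.107, -0.89, -0.43, -0.08, -0.0, -0.0, 0.107, -0.93, -0.33, -0.08, -0.0, -0.0, 0.107]
[-0.96, -0.23, -0.08, -0.0, -0.0, 0.107, -0.98, -0.12, -0.08, -0.0, -0.0, 0.107, -0.98, -0.02, -0.08, -0.0, -0.0, 0.107, -0.98, 0.09, -0.08, -0.0, -0.0, 0.107, -0.82, -0.3, 0.29, 0.0, -0.0, 0.102]
[-0.85, -0.21, 0.29, 0.0, -0.0, 0.102, -0.86, -0.12, 0.29, 0.0, -0.0, 0.102, -0.87, -0.04, 0.29, 0.0, -0.0, 0.102, -0.87, 0.05, 0.29, 0.0, -0.0, 0.102, -0.86, 0.14, 0.29, 0.0, -0.0, 0.102]
[-0.84, 0.23, 0.29, 0.0, -0.0, 0.102]
```

>>> {"name": "step_arm", "arguments": {"plan": [0,0,-0.5,0,0,0,0,0,-1,0,0,0,0,0,-1.5,0,0,0,0,0,-1.5,0,0,0,0,0,-1.5,0,0,0]}}

```text
time_s: 15.75
ee_pos: [451.6, 342.8, 108.6]
ee_rot: [-180.0, 0.0, -89.1]
force: [0.7, -0.3, -2.2]
gripper_width: 9.8
gripper_force: 45.0
```

>>> {"name": "step_arm", "arguments": {"plan": [0,0,-3,0,0,0,0,0,-3,0,0,0,0,0,-3,0,0,0,0,0,-3,0,0,0,0,0,-2.2,0,0,0]}}

```text
time_s: 16.17
ee_pos: [452.1, 343.1, 253.1]
ee_rot: [-179.8, 0.1, -89.1]
force: [0.5, 0.4, -2.5]
gripper_width: 9.4
gripper_force: 45.0
```

>>> {"name": "step_arm", "arguments": {"plan": [0.75,-1.28,-0.3,0,0,0.106,0.61,-1.36,-0.3,0,0,0.106,0.46,-1.41,-0.3,0,0,0.106,0.31,-1.45,-0.3,0,0,0.106,0.15,-1.48,-0.3,0,0,0.106]}}

```text
time_s: 16.58
ee_pos: [516.8, 305.9, 265.3]
ee_rot: [-179.9, 0.0, -119.7]
force: [-0.7, -0.2, -1.9]
gripper_width: 9.8
gripper_force: 45.0
```

>>> {"name": "step_arm", "arguments": {"plan": [0,-1.49,-0.3,0,0,0.106,-0.16,-1.48,-0.3,0,0,0.106,-0.32,-1.45,-0.3,0,0,0.106,-0.47,-1.41,-0.3,0,0,0.106,-0.62,-1.35,-0.3,0,0,0.106]}}

```text
time_s: 17.0
ee_pos: [581.7, 269.5, 280.1]
ee_rot: [-180.0, 0.0, -150.1]
force: [-0.3, 0.8, -2.5]
gripper_width: 9.7
gripper_force: 45.0
```

>>> {"name": "step_arm", "arguments": {"plan": [-0.36,-0.92,-0.1,0,0,0.107,-0.45,-0.87,-0.1,0,0,0.107,-0.55,-0.82,-0.1,0,0,0.107,-0.63,-0.76,-0.1,0,0,0.107,-0.71,-0.68,-0.1,0,0,0.107]}}

```text
time_s: 17.42
ee_pos: [620.1, 238.9, 284.9]
ee_rot: [-180.0, 0.0, 179.2]
force: [-0.1, 0.1, -2.7]
gripper_width: 9.6
gripper_force: 45.0
```

>>> {"name": "step_arm", "arguments": {"plan": [-0.78,-0.61,0,0,0,0.107,-0.84,-0.52,0,0,0,0.107,-0.89,-0.43,0,0,0,0.107,-0.93,-0.33,0,0,0,0.107,-0.96,-0.23,0,0,0,0.107]}}

```text
time_s: 17.83
ee_pos: [658.7, 208.3, 284.9]
ee_rot: [180.0, 0.0, 148.6]
force: [0.4, -0.4, -2.6]
gripper_width: 9.6
gripper_force: 45.0
```

>>> {"name": "step_arm", "arguments": {"plan": [-0.98,-0.12,0,0,0,0.107,-0.98,0,0,0,0,0.107,-0.98,0.1,0,0,0,0.107,-0.82,-0.3,0.3,0,0,0.102,-0.85,-0.21,0.3,0,0,0.102]}}

```text
time_s: 18.25
ee_pos: [688.4, 173.9, 278.8]
ee_rot: [180.0, 0.0, 118.5]
force: [-0.4, 0.4, -2.9]
gripper_width: 9.7
gripper_force: 45.0
```

>>> {"name": "step_arm", "arguments": {"plan": [-0.86,-0.12,0.3,0,0,0.102,-0.87,0,0.3,0,0,0.102,-0.87,0,0.3,0,0,0.102,-0.86,0.14,0.3,0,0,0.102,-0.84,0.23,0.3,0,0,0.102]}}

```text
time_s: 18.67
ee_pos: [703.2, 133.0, 263.7]
ee_rot: [180.0, 0.0, 89.3]
force: [0.4, 0.0, -2.6]
gripper_width: 9.7
gripper_force: 45.0
```

>>> {"name": "step_arm", "arguments": {"plan": [0,0,0,0,0,0,0,0,0,0,0,0]}}

```text
time_s: 18.83
ee_pos: [703.0, 133.4, 263.5]
ee_rot: [-180.0, -0.0, 89.7]
force: [-0.1, 0.5, -2.5]
gripper_width: 9.7
gripper_force: 45.0
```

Run:
```python
from h import *
p,e,s=st(); print(p,e,s["qpos"][5])
go([(701,132.6,150,89),(701,132.6,98,89)])
```

```text
[702.99001607 133.39163528 263.53108105] [-1.79988950e+02 -3.69584842e-03  8.96932387e+01] 10.126925377942783
[-0.02, -0.05, 2.84, -0.0, -0.0, 0.003, -0.02, -0.05, 2.84, -0.0, -0.0, 0.003, -0.02, -0.05, 2.84, -0.0, -0.0, 0.003, -0.02, -0.05, 2.84, -0.0, -0.0, 0.003, 0.0, -0.0, 2.6, 0.0, 0.0, 0.0]
[0.0, -0.0, 2.6, 0.0, 0.0, 0.0]
```

>>> {"name": "step_arm", "arguments": {"plan": [0,-0.05,2.8,0,0,0.003,0,-0.05,2.8,0,0,0.003,0,-0.05,2.8,0,0,0.003,0,-0.05,2.8,0,0,0.003,0,0,2.6,0,0,0]}}

```text
time_s: 19.25
ee_pos: [700.5, 134.6, 124.6]
ee_rot: [180.0, -0.0, 89.1]
force: [0.7, 0.5, -2.6]
gripper_width: 9.5
gripper_force: 45.0
```

>>> {"name": "step_arm", "arguments": {"plan": [0,0,2.2,0,0,0,0,0,1,0,0,0,0,0,0.5,0,0,0,0,0,0,0,0,0]}}

```text
time_s: 19.58
ee_pos: [700.8, 134.2, 88.2]
ee_rot: [-180.0, -0.0, 89.0]
force: [-0.2, 0.4, -2.3]
gripper_width: 9.6
gripper_force: 45.0
```

Run:
```python
from h import *
p,e,s=st(); print(p,e,s["force"])
f=viewer.grab_frame("wrist"); save(f,"w4",1.4)
```

```text
[700.828025   134.23455777  88.17546349] [-1.79958231e+02 -3.56416694e-04  8.89883485e+01] [-0.21841419  0.41130118 -2.32094771]
```

View pics/w4.png

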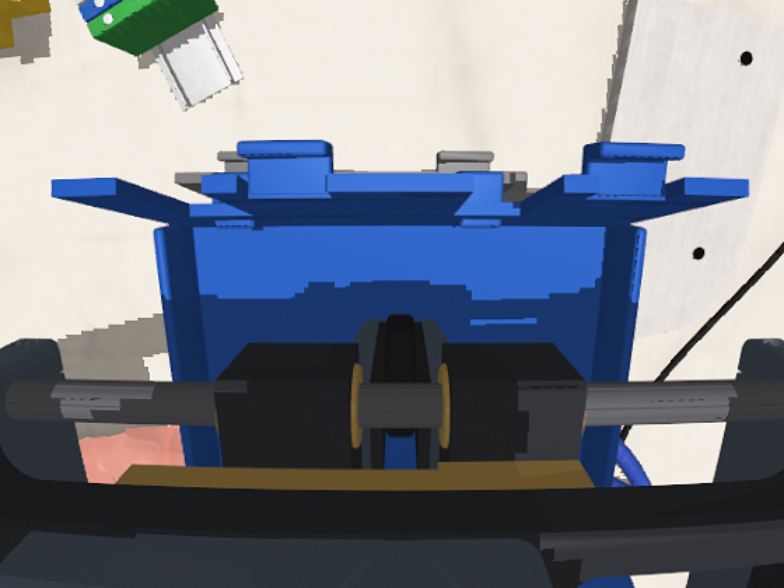

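Run:
```python
from h import *
f=viewer.grab_frame("wrist")
for u in ((218,157),(437,157),(493,157)): print(at_z(f,(u[0]/1.4,u[1]/1.4),66))
print('blue', [at_z(f,(u/1.4,150/1.4),68+62+4) for u in (237,331,584,684)])
print(at_z(f,(155/1.4,230/1.4),68+26), at_z(f,(646/1.4,230/1.4),68+26))
```

```text
[636.83037297 212.29533833  66.        ]
[717.69196523 210.25990974  66.        ]
[738.29783832 210.03381176  66.        ]
blue [array([666.49515676, 211.04297395, 134.        ]), array([688.18462542, 210.38834405, 134.        ]), array([746.35549764, 209.73618015, 134.        ]), array([770.7141466 , 209.96265734, 134.        ])]
[623.71379712 188.96522526  94.        ] [784.17262578 186.07714342  94.        ]
```

>>> {"name": "step_arm", "arguments": {"plan": [0.03,-0.15,0.3,0,0,0,0,0,0.3,0,0,0,0,0,0.2,0,0,0,0,0,0,0,0,0]}}

```text
time_s: 20.02
ee_pos: [699.2, 134.1, 80.4]
ee_rot: [-180.0, -0.0, 88.9]
force: [0.4, -0.8, -3.0]
gripper_width: 9.9
gripper_force: 45.0
```

>>> {"name": "step_arm", "arguments": {"plan": [0,0,0.2,0,0,0,0,0,0,0,0,0]}}

```text
time_s: 20.18
ee_pos: [699.3, 134.1, 78.3]
ee_rot: [-180.0, -0.0, 88.9]
force: [-0.1, 0.1, -2.6]
gripper_width: 9.7
gripper_force: 45.0
```

>>> {"name": "step_arm", "arguments": {"plan": [0,0,0.1,0,0,0,0,0,0,0,0,0]}}

```text
time_s: 20.35
ee_pos: [699.4, 134.2, 77.4]
ee_rot: [-180.0, -0.0, 88.9]
force: [0.6, -0.3, -3.2]
gripper_width: 9.4
gripper_force: 45.0
```

>>> {"name": "step_arm", "arguments": {"plan": [0,0,0.1,0,0,0,0,0,0,0,0,0]}}

```text
time_s: 20.52
ee_pos: [699.5, 134.2, 77.2]
ee_rot: [180.0, -0.0, 88.9]
force: [-2.3, 0.5, 1.0]
gripper_width: 9.7
gripper_force: 45.0
```

>>> {"name": "step_arm", "arguments": {"plan": [0,0,0.1,0,0,0,0,0,0,0,0,0]}}

```text
time_s: 20.68
ee_pos: [699.5, 134.2, 77.1]
ee_rot: [180.0, -0.0, 88.9]
force: [-2.5, -0.8, 5.7]
gripper_width: 10.0
gripper_force: 45.0
```

>>> {"name": "step_arm", "arguments": {"plan": [0,0,0.1,0,0,0,0,0,0,0,0,0]}}

```text
time_s: 20.85
ee_pos: [699.5, 134.2, 77.2]
ee_rot: [179.9, -0.0, 88.9]
force: [-4.6, -0.4, 9.0]
gripper_width: 9.7
gripper_force: 45.0
```

>>> {"name": "step_arm", "arguments": {"plan": [0,0,-0.1,0,0,0,0,0,0,0,0,0,0,0,0,0,0,0,0,0,0,0,0,0], "hand": 4}}

```text
time_s: 21.18
ee_pos: [699.6, 134.2, 75.4]
ee_rot: [180.0, -0.0, 88.9]
force: [0.8, -0.1, 1.1]
gripper_width: 33.4
gripper_force: 0.9
```

>>> {"name": "step_arm", "arguments": {"plan": [0,0,-1,0,0,0,0,0,-2,0,0,0,0,0,-3,0,0,0,0,0,-3.5,0,0,0,0,0,-3.5,0,0,0]}}

```text
time_s: 21.6
ee_pos: [699.1, 134.1, 206.9]
ee_rot: [-179.9, 0.0, 88.9]
force: [1.4, -0.2, 0.5]
gripper_width: 40.0
gripper_force: 0.0
```

```bash
python3 -c "
from h import *
p,e,s=st(); print(p,e)
go([(700,130,260,89),(640,160,280,40)])"
```

```text
[699.06083639 134.14675664 206.93707298] [-1.79941605e+02  7.12871362e-03  8.89157315e+01]
[-0.21, 0.05, -2.65, -0.001, 0.0, -0.001, -0.21, 0.05, -2.65, -0.001, 0.0, -0.001, 0.36, -0.76, -0.25, 0.0, -0.0, 0.107, 0.28, -0.79, -0.25, 0.0, -0.0, 0.107, 0.19, -0.82, -0.25, 0.0, -0.0, 0.107]
[0.1, -0.83, -0.25, 0.0, -0.0, 0.107, 0.02, -0.84, -0.25, 0.0, -0.0, 0.107, -0.07, -0.84, -0.25, 0.0, -0.0, 0.107, -0.16, -0.82, -0.25, 0.0, -0.0, 0.107, -0.25, -0.8, -0.25, 0.0, -0.0, 0.107]
```

```bash
python3 -c "
from h import *
go([(640,200,260,60),(570,255,240,25)])"
```

```text
[1.29, -1.21, -1.06, -0.0, 0.0, 0.101, 1.17, -1.33, -1.06, -0.0, 0.0, 0.101, 1.03, -1.44, -1.06, -0.0, 0.0, 0.101, 0.88, -1.54, -1.06, -0.0, 0.0, 0.101, 0.72, -1.62, -1.06, -0.0, 0.0, 0.101]
[0.21, -1.47, 0.33, -0.0, -0.0, 0.102, 0.06, -1.48, 0.33, -0.0, -0.0, 0.102, -0.09, -1.48, 0.33, -0.0, -0.0, 0.102, -0.24, -1.46, 0.33, -0.0, -0.0, 0.102, -0.39, -1.43, 0.33, -0.0, -0.0, 0.102]
[-0.53, -1.39, 0.33, -0.0, -0.0, 0.102]
```

>>> {"name": "step_arm", "arguments": {"plan": [1.29,-1.2,-1.06,0,0,0.101,1.17,-1.33,-1.06,0,0,0.101,1.03,-1.44,-1.06,0,0,0.101,0.88,-1.54,-1.06,0,0,0.101,0.72,-1.62,-1.06,0,0,0.101], "hand": 7.5}}

```text
time_s: 22.02
ee_pos: [639.8, 200.7, 259.8]
ee_rot: [180.0, -0.0, 59.7]
force: [0.3, -0.4, 0.3]
gripper_width: 70.2
gripper_force: 0.0
```

>>> {"name": "step_arm", "arguments": {"plan": [0.2,-1.47,0.33,0,0,0.102,0.06,-1.48,0.33,0,0,0.102,-0.1,-1.48,0.33,0,0,0.102,-0.24,-1.46,0.33,0,0,0.102,-0.4,-1.43,0.33,0,0,0.102]}}

```text
time_s: 22.43
ee_pos: [581.4, 246.2, 242.6]
ee_rot: [180.0, -0.0, 30.5]
force: [0.1, -0.1, -0.1]
gripper_width: 75.1
gripper_force: 0.0
```

>>> {"name": "step_arm", "arguments": {"plan": [-0.5,-1.4,0.33,0,0,0.102,0,0,0,0,0,0,0,0,0,0,0,0]}}

```text
time_s: 22.68
ee_pos: [570.5, 255.4, 239.4]
ee_rot: [180.0, -0.0, 25.1]
force: [0.9, 0.6, 0.7]
gripper_width: 74.9
gripper_force: 0.0
```

Run:
```python
from h import *
print(st()[:2])
f=viewer.grab_frame("wrist"); save(f,"w5",1.4); print(f["position"],f["attitude"])
for n,z in (("terminal_strip",0),("blue_tray",58),("solder_spool",0),("yellow_tray",0)): print(n,[(round(r["score"],2),np.round(r["location"]),np.round(at_z(f,r["location"],z)).tolist()) for r in viewer.pinpoint(n,f)[:2]])
```

```text
(array([570.50914649, 255.42151846, 239.36214067]), array([ 1.79973653e+02, -4.73105024e-02,  2.51284947e+01]))
[634.85212064 286.04037073 396.60423729] [ 1.65576644e+02 -1.50955195e-01 -6.48544433e+01]
terminal_strip [(0.68, array([275., 154.]), [598.0, 282.0, 0.0])]
blue_tray [(0.59, array([457., 132.]), [702.0, 128.0, 58.0])]
solder_spool [(0.6, array([191., 136.]), [577.0, 377.0, 0.0])]
yellow_tray [(0.92, array([178., 244.]), [447.0, 345.0, 0.0])]
```

View pics/w5.png

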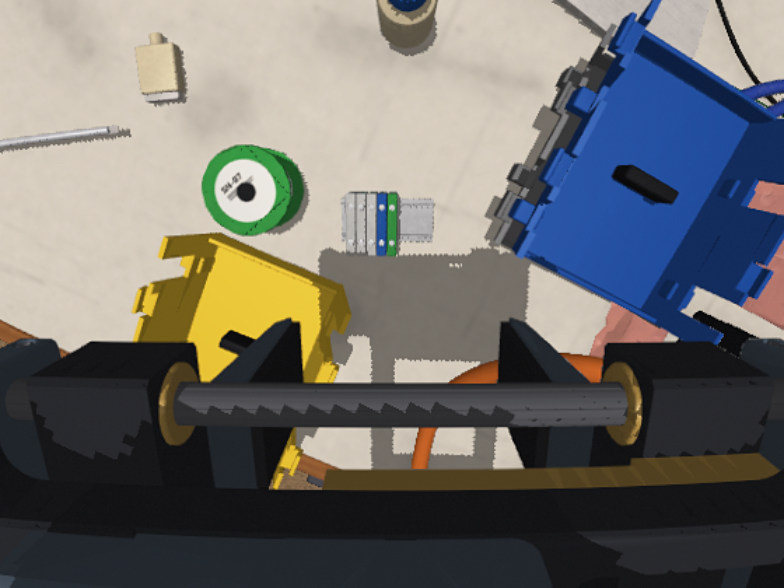

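Run:
```python
from h import *
f=viewer.grab_frame("wrist")
c=at_z(f,(371/1.4,223/1.4),44); print(c)
print(at_z(f,(433/1.4,220/1.4),7))
u=np.array([-np.sin(np.radians(25)),np.cos(np.radians(25))]); print('origin',c[:2]-11*u)
go([(c[0],c[1],90,25),(c[0],c[1],26,25)])
```

```text
[594.65999576 288.23742134  44.        ]
[613.72114188 244.01038619   7.        ]
origin [599.30879664 278.26803568]
[0.71, -0.41, 2.98, 0.0, -0.0, -0.0, 0.71, -0.41, 2.98, 0.0, -0.0, -0.0, 0.71, -0.41, 2.98, 0.0, -0.0, -0.0, 0.71, -0.41, 2.98, 0.0, -0.0, -0.0, 0.71, -0.41, 2.98, 0.0, -0.0, -0.0]
[0.0, -0.0, 3.2, 0.0, 0.0, 0.0, 0.0, -0.0, 3.2, 0.0, 0.0, 0.0]
```

>>> {"name": "step_arm", "arguments": {"plan": [0.7,-0.4,3.0,0,0,0,0.7,-0.4,3.0,0,0,0,0.7,-0.4,3.0,0,0,0,0.7,-0.4,3.0,0,0,0,0.7,-0.4,3.0,0,0,0], "hand": 6}}

```text
time_s: 23.4
ee_pos: [594.5, 288.0, 87.5]
ee_rot: [180.0, -0.0, 24.9]
force: [0.9, 0.1, -0.3]
gripper_width: 59.8
gripper_force: 0.0
```

>>> {"name": "step_arm", "arguments": {"plan": [0,0,2.5,0,0,0,0,0,2.4,0,0,0,0,0,1.4,0,0,0,0,0,0,0,0,0]}}

```text
time_s: 23.73
ee_pos: [592.6, 287.7, 23.1]
ee_rot: [-180.0, 0.3, 24.9]
force: [-1.1, 1.4, -0.6]
gripper_width: 60.0
gripper_force: 0.0
```

>>> {"name": "step_arm", "arguments": {"plan": [0,0,0,0,0,0,0,0,0,0,0,0,0,0,0,0,0,0,0,0,0,0,0,0,0,0,0,0,0,0], "hand": 2.5, "newtons": 25}}

```text
time_s: 24.15
ee_pos: [594.3, 288.3, 26.5]
ee_rot: [-180.0, -0.1, 24.9]
force: [-0.4, 0.6, 0.1]
gripper_width: 37.5
gripper_force: 25.0
```

>>> {"name": "step_arm", "arguments": {"plan": [0,0,-1,0,0,0,0,0,-2,0,0,0,0,0,-3,0,0,0,0,0,-3,0,0,0,0,0,-3,0,0,0]}}

```text
time_s: 24.57
ee_pos: [594.0, 287.6, 148.0]
ee_rot: [180.0, -0.0, 24.9]
force: [0.9, 1.2, -0.2]
gripper_width: 37.8
gripper_force: 25.0
```

Run:
```python
from h import *
p,e,s=st(); print(p,e,s["gripper_width"],s["force"])
go([(p[0],p[1],230,25),(700,180,240,0),(739,135,200,-1),(739,135,120,-1)])
```

```text
[593.95277362 287.56797729 147.98138382] [ 1.79959259e+02 -3.26039921e-02  2.49145987e+01] 37.777130790976926 [ 0.9056765   1.21218082 -0.22886497]
[0.0, 0.0, -2.73, 0.0, -0.0, -0.0, 0.0, 0.0, -2.73, 0.0, -0.0, -0.0, 0.0, 0.0, -2.73, 0.0, -0.0, -0.0, 1.01, 2.85, -0.2, 0.0, -0.0, 0.087, 1.26, 2.75, -0.2, 0.0, -0.0, 0.087]
[1.49, 2.63, -0.2, 0.0, -0.0, 0.087, 1.72, 2.49, -0.2, 0.0, -0.0, 0.087, 1.93, 2.33, -0.2, 0.0, -0.0, 0.087, 1.95, 2.25, 2.0, 0.0, -0.0, 0.009, 1.97, 2.23, 2.0, 0.0, -0.0, 0.009]
[0.0, -0.0, 2.67, 0.0, 0.0, 0.0, 0.0, -0.0, 2.67, 0.0, 0.0, 0.0, 0.0, -0.0, 2.67, 0.0, 0.0, 0.0]
```

>>> {"name": "step_arm", "arguments": {"plan": [0,0,-2.7,0,0,0,0,0,-2.7,0,0,0,0,0,-2.7,0,0,0,1.0,2.85,-0.2,0,0,0.087,1.26,2.75,-0.2,0,0,0.087]}}

```text
time_s: 24.98
ee_pos: [636.9, 245.4, 235.1]
ee_rot: [180.0, -0.4, 14.9]
force: [0.4, -0.3, -2.1]
gripper_width: 37.8
gripper_force: 25.0
```

>>> {"name": "step_arm", "arguments": {"plan": [1.5,2.6,-0.2,0,0,0.087,1.7,2.5,-0.2,0,0,0.087,1.9,2.3,-0.2,0,0,0.087,1.95,2.1,2.0,0,0,0.009,1.97,2.0,2.0,0,0,0.009]}}

```text
time_s: 25.4
ee_pos: [740.2, 137.8, 199.5]
ee_rot: [-180.0, -0.3, -1.1]
force: [-0.0, 0.2, -0.8]
gripper_width: 37.2
gripper_force: 25.0
```

>>> {"name": "step_arm", "arguments": {"plan": [0,0,2.5,0,0,0,0,0,2.5,0,0,0,0,0,0,0,0,0]}}

```text
time_s: 25.65
ee_pos: [735.6, 137.7, 141.2]
ee_rot: [179.9, 0.6, -1.1]
force: [-0.1, -0.6, -1.7]
gripper_width: 37.5
gripper_force: 25.0
```

Run:
```python
from h import *
p,e,s=st(); print(p,e,s["gripper_width"],s["force"])
go([(739.5,139,120,-1),(739.5,139,89,-1)])
```

```text
[735.57246267 137.71685975 141.15644115] [179.85396141   0.59732594  -1.11506762] 37.51675378800331 [-0.08706128 -0.64398216 -1.70608562]
[0.41, -0.14, 2.11, 0.003, 0.01, -0.002, 0.0, -0.0, 3.1, 0.0, 0.0, 0.0]
```

>>> {"name": "step_arm", "arguments": {"plan": [0.1,-0.13,1.5,0,0,0,0,0,1.5,0,0,0,0,0,0,0,0,0,0,0,0,0,0,0,0,0,0,0,0,0]}}

```text
time_s: 26.07
ee_pos: [740.1, 141.0, 119.0]
ee_rot: [-180.0, -0.2, -1.0]
force: [-0.6, -0.4, -1.4]
gripper_width: 37.2
gripper_force: 25.0
```

>>> {"name": "step_arm", "arguments": {"plan": [0,0.1,1.2,0,0,0,0,0,1.0,0,0,0,0,0,0.5,0,0,0,0,0,0,0,0,0,0,0,0.2,0,0,0]}}

```text
time_s: 26.48
ee_pos: [739.4, 139.8, 87.5]
ee_rot: [-180.0, 0.0, -1.0]
force: [-0.1, 0.7, -0.5]
gripper_width: 37.4
gripper_force: 25.0
```

>>> {"name": "step_arm", "arguments": {"plan": [0,0,0.1,0,0,0,0,0,0,0,0,0]}}

```text
time_s: 26.65
ee_pos: [739.4, 139.8, 87.5]
ee_rot: [-180.0, -0.0, -1.0]
force: [-1.0, -0.4, 1.6]
gripper_width: 37.2
gripper_force: 25.0
```

Run:
```python
from h import *
go([(739.5,140,230,-1),(600,240,260,45),(450,300,230,90)],cur=(739.5,140,87.5,-1))
```

```text
[-0.0, 0.0, -3.56, 0.0, 0.0, 0.0, -0.0, 0.0, -3.56, 0.0, 0.0, 0.0, -0.0, 0.0, -3.56, 0.0, 0.0, 0.0, -0.0, 0.0, -3.56, 0.0, 0.0, 0.0, -2.02, -1.39, -0.43, 0.0, 0.0, -0.115]
[-1.84, -1.62, -0.43, 0.0, 0.0, -0.115, -1.65, -1.82, -0.43, 0.0, 0.0, -0.115, -1.43, -1.99, -0.43, 0.0, 0.0, -0.115, -1.19, -2.14, -0.43, 0.0, 0.0, -0.115, -0.94, -2.27, -0.43, 0.0, 0.0, -0.115]
[-0.67, -2.36, -0.43, 0.0, 0.0, -0.115, -0.91, -2.12, 0.43, -0.0, 0.0, -0.112, -0.67, -2.21, 0.43, -0.0, 0.0, -0.112, -0.41, -2.27, 0.43, -0.0, 0.0, -0.112, -0.16, -2.3, 0.43, -0.0, 0.0, -0.112]
[0.1, -2.31, 0.43, -0.0, 0.0, -0.112, 0.36, -2.28, 0.43, -0.0, 0.0, -0.112, 0.61, -2.23, 0.43, -0.0, 0.0, -0.112]
```

>>> {"name": "step_arm", "arguments": {"plan": [0,0,-0.1,0,0,0,0,0,0,0,0,0,0,0,0,0,0,0], "hand": 5}}

```text
time_s: 26.9
ee_pos: [739.5, 139.8, 87.7]
ee_rot: [-180.0, -0.0, -1.0]
force: [-0.1, -0.1, 0.9]
gripper_width: 50.0
gripper_force: 0.0
```

>>> {"name": "step_arm", "arguments": {"plan": [0,0,-1.5,0,0,0,0,0,-3.5,0,0,0,0,0,-3.5,0,0,0,0,0,-3.5,0,0,0,0,0,-2.3,0,0,0]}}

```text
time_s: 27.32
ee_pos: [740.3, 140.0, 234.9]
ee_rot: [-179.9, -0.3, -1.0]
force: [0.3, 0.4, 0.3]
gripper_width: 50.1
gripper_force: 0.0
```

>>> {"name": "step_arm", "arguments": {"plan": [-2.0,-1.4,-0.4,0,0,-0.115,-1.84,-1.6,-0.4,0,0,-0.115,-1.65,-1.8,-0.4,0,0,-0.115,-1.43,-2.0,-0.4,0,0,-0.115,-1.2,-2.14,-0.4,0,0,-0.115]}}

```text
time_s: 27.73
ee_pos: [638.9, 211.5, 250.8]
ee_rot: [-180.0, -0.0, 32.2]
force: [0.0, 1.0, -0.2]
gripper_width: 49.7
gripper_force: 0.0
```

>>> {"name": "step_arm", "arguments": {"plan": [-0.94,-2.27,-0.4,0,0,-0.115,-0.67,-2.36,-0.4,0,0,-0.115,-0.9,-2.1,0.4,0,0,-0.112,-0.67,-2.2,0.4,0,0,-0.112,-0.4,-2.27,0.4,0,0,-0.112]}}

```text
time_s: 28.15
ee_pos: [534.9, 265.7, 246.7]
ee_rot: [180.0, -0.0, 64.7]
force: [0.4, 0.3, -0.1]
gripper_width: 50.2
gripper_force: 0.0
```

>>> {"name": "step_arm", "arguments": {"plan": [-0.16,-2.3,0.4,0,0,-0.112,0.1,-2.3,0.4,0,0,-0.112,0.36,-2.28,0.4,0,0,-0.112,0.6,-2.2,0.4,0,0,-0.112,0,0,0,0,0,0]}}

```text
time_s: 28.57
ee_pos: [446.6, 299.9, 230.1]
ee_rot: [-179.8, 0.0, 90.3]
force: [0.3, -0.7, -0.1]
gripper_width: 50.0
gripper_force: 0.0
```

Run:
```python
from h import *
print(st()[:2])
f=viewer.grab_frame("wrist"); save(f,"w6",1.4); print(f["position"],f["attitude"])
for n,z in (("yellow_tray",0),("yellow_grip",26),("solder_spool",0)): print(n,[(round(r["score"],2),np.round(r["location"]),np.round(at_z(f,r["location"],z)).tolist()) for r in viewer.pinpoint(n,f)[:2]])
```

```text
(array([446.61038679, 299.90987932, 230.13649574]), array([-1.79790058e+02,  2.21675516e-02,  9.03293295e+01]))
[447.66534539 370.99060345 387.3231406 ] [1.65384204e+02 1.34905527e-01 3.43837507e-01]
yellow_tray [(0.85, array([287., 146.]), [449.0, 345.0, 0.0])]
yellow_grip [(0.98, array([287., 148.]), [448.0, 345.0, 26.0]), (0.4, array([508., 343.]), [736.0, 102.0, 26.0])]
solder_spool [(0.77, array([405., 114.]), [579.0, 381.0, 0.0])]
```

View pics/w6.png

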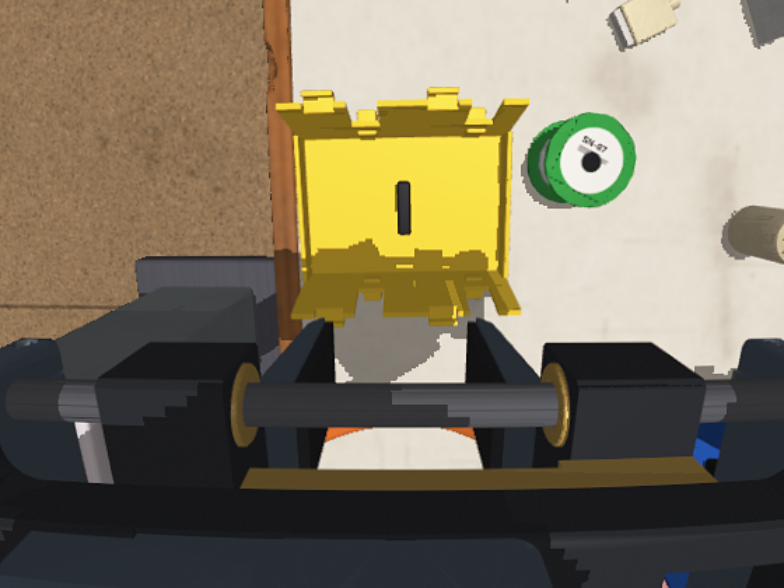

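>>> {"name": "step_arm", "arguments": {"plan": [1.2,0.05,2.5,0,0,-0.01,1.2,0.05,3,0,0,-0.01,1.2,0.05,3,0,0,0,0.9,0.05,3,0,0,0,0,0,3,0,0,0], "hand": 4.5}}

```text
time_s: 29.18
ee_pos: [453.7, 345.7, 84.6]
ee_rot: [179.9, -0.1, 91.1]
force: [0.4, -0.2, 0.1]
gripper_width: 45.3
gripper_force: 0.0
```

>>> {"name": "step_arm", "arguments": {"plan": [0,0,2.5,0,0,0,0,0,2,0,0,0,0,0,1,0,0,0,0,0,0.5,0,0,0,0,0,0,0,0,0]}}

```text
time_s: 29.6
ee_pos: [452.5, 344.0, 25.1]
ee_rot: [-180.0, 0.0, 91.1]
force: [-1.3, -0.9, -0.3]
gripper_width: 44.6
gripper_force: 0.0
```

>>> {"name": "step_arm", "arguments": {"plan": [0,0,0,0,0,0,0,0,0,0,0,0]}}

```text
time_s: 29.77
ee_pos: [453.1, 344.8, 27.1]
ee_rot: [179.9, -0.1, 91.1]
force: [0.2, -0.6, 0.1]
gripper_width: 45.1
gripper_force: 0.0
```

>>> {"name": "step_arm", "arguments": {"plan": [0,-0.35,0.4,0,0,0,0,0,0.2,0,0,0,0,0,0,0,0,0]}}

```text
time_s: 30.02
ee_pos: [448.1, 344.1, 19.8]
ee_rot: [-180.0, 0.0, 91.2]
force: [-0.6, -0.1, 0.5]
gripper_width: 45.0
gripper_force: 0.0
```

>>> {"name": "step_arm", "arguments": {"plan": [0,0,0,0,0,0,0,0,0,0,0,0,0,0,0,0,0,0,0,0,0,0,0,0,0,0,0,0,0,0], "hand": 0, "newtons": 45}}

```text
time_s: 30.43
ee_pos: [448.6, 344.3, 19.8]
ee_rot: [180.0, -0.0, 91.2]
force: [0.2, 0.3, -0.2]
gripper_width: 14.2
gripper_force: 0.0
```

>>> {"name": "step_arm", "arguments": {"plan": [0,0,0,0,0,0,0,0,0,0,0,0]}}

```text
time_s: 30.6
ee_pos: [448.5, 344.2, 19.8]
ee_rot: [180.0, -0.0, 91.1]
force: [0.2, 0.2, -0.9]
gripper_width: 9.7
gripper_force: 45.0
```

Run:
```python
from h import *
p,e,s=st(); print(p,e,s["gripper_width"],s["force"])
go([(450,345,290,91),(580,250,330,90),(699.5,133.5,310,89),(699.5,133.5,160,89)])
```

```text
[448.54518615 344.21380039  19.77654522] [ 1.79999981e+02 -6.55167845e-03  9.11327541e+01] 9.68826078455593 [ 0.21072788  0.24915497 -0.91186347]
[0.01, 0.02, -3.38, 0.0, -0.0, 0.0, 0.01, 0.02, -3.38, 0.0, -0.0, 0.0, 0.01, 0.02, -3.38, 0.0, -0.0, 0.0, 0.01, 0.02, -3.38, 0.0, -0.0, 0.0, 0.01, 0.02, -3.38, 0.0, -0.0, 0.0]
[0.01, 0.02, -3.38, 0.0, -0.0, 0.0, 0.01, 0.02, -3.38, 0.0, -0.0, 0.0, 0.01, 0.02, -3.38, 0.0, -0.0, 0.0, -1.95, 2.57, -0.8, 0.0, -0.0, 0.003, -1.94, 2.57, -0.8, 0.0, -0.0, 0.003]
[-1.93, 2.58, -0.8, 0.0, -0.0, 0.003, -1.92, 2.59, -0.8, 0.0, -0.0, 0.003, -1.91, 2.59, -0.8, 0.0, -0.0, 0.003, -2.33, 2.39, 0.4, 0.0, -0.0, 0.003, -2.32, 2.4, 0.4, 0.0, -0.0, 0.003]
[-2.31, 2.41, 0.4, 0.0, -0.0, 0.003, -2.3, 2.41, 0.4, 0.0, -0.0, 0.003, -2.3, 2.42, 0.4, 0.0, -0.0, 0.003, 0.0, -0.0, 3.0, 0.0, 0.0, 0.0, 0.0, -0.0, 3.0, 0.0, 0.0, 0.0]
[0.0, -0.0, 3.0, 0.0, 0.0, 0.0, 0.0, -0.0, 3.0, 0.0, 0.0, 0.0, 0.0, -0.0, 3.0, 0.0, 0.0, 0.0]
```

>>> {"name": "step_arm", "arguments": {"plan": [0,0,-1.5,0,0,0,0,0,-3,0,0,0,0,0,-3.4,0,0,0,0,0,-3.4,0,0,0,0,0,-3.4,0,0,0]}}

```text
time_s: 31.02
ee_pos: [447.9, 343.8, 167.7]
ee_rot: [-179.9, 0.0, 91.1]
force: [0.3, 1.6, -3.1]
gripper_width: 9.5
gripper_force: 45.0
```

>>> {"name": "step_arm", "arguments": {"plan": [0,0.1,-3.4,0,0,0,0,0,-3.4,0,0,0,0,0,-3.4,0,0,0,0,0,-2,0,0,0,-1.95,2.57,-0.8,0,0,0.004]}}

```text
time_s: 31.43
ee_pos: [473.4, 328.4, 301.0]
ee_rot: [179.9, -0.4, 91.2]
force: [0.9, 0.7, -0.9]
gripper_width: 9.7
gripper_force: 45.0
```

>>> {"name": "step_arm", "arguments": {"plan": [-1.94,2.57,-0.8,0,0,0.004,-1.93,2.58,-0.8,0,0,0.004,-1.92,2.59,-0.8,0,0,0.004,-1.91,2.59,-0.8,0,0,0.004,-2.33,2.39,0.4,0,0,0.004]}}

```text
time_s: 31.85
ee_pos: [605.5, 225.7, 326.5]
ee_rot: [179.8, -0.1, 89.8]
force: [0.5, 1.1, -1.3]
gripper_width: 9.9
gripper_force: 45.0
```

>>> {"name": "step_arm", "arguments": {"plan": [-2.32,2.4,0.4,0,0,0.004,-2.31,2.4,0.4,0,0,0.004,-2.3,2.4,0.4,0,0,0.004,-2.3,2.4,0.4,0,0,0.004,0,0,0,0,0,0]}}

```text
time_s: 32.27
ee_pos: [701.9, 127.1, 305.0]
ee_rot: [-179.9, 0.2, 88.5]
force: [-0.6, -0.5, -2.6]
gripper_width: 9.7
gripper_force: 45.0
```

>>> {"name": "step_arm", "arguments": {"plan": [0,0,0,0,0,0,0,0,0,0,0,0]}}

```text
time_s: 32.43
ee_pos: [698.3, 132.8, 307.8]
ee_rot: [-179.9, -0.0, 88.8]
force: [0.0, -0.1, -1.6]
gripper_width: 9.7
gripper_force: 45.0
```

Run:
```python
from h import *
p,e,s=st(); print(p,e,s["gripper_width"],s["force"])
go([(699.5,133.5,200,89),(699.5,133.5,150,89)])
```

```text
[698.26841585 132.80419643 307.78339633] [-1.79878633e+02 -1.90884751e-02  8.88375411e+01] 9.677390787914293 [ 1.42474460e-03 -5.07731463e-02 -1.58768994e+00]
[0.02, 0.05, 3.59, -0.001, -0.0, -0.001, 0.02, 0.05, 3.59, -0.001, -0.0, -0.001, 0.02, 0.04, 3.59, -0.001, -0.0, -0.001, 0.0, -0.0, 2.5, 0.0, 0.0, 0.0, 0.0, -0.0, 2.5, 0.0, 0.0, 0.0]
```

>>> {"name": "step_arm", "arguments": {"plan": [0.02,0.05,3.4,0,0,0,0.02,0.05,3.4,0,0,0,0,0,3.4,0,0,0,0,0,2.5,0,0,0,0,0,2.0,0,0,0]}}

```text
time_s: 32.85
ee_pos: [697.4, 134.5, 159.4]
ee_rot: [-179.8, 0.0, 89.0]
force: [-0.1, -0.6, -2.5]
gripper_width: 9.8
gripper_force: 45.0
```

>>> {"name": "step_arm", "arguments": {"plan": [0,0,1.2,0,0,0,0,0,0,0,0,0,0,0,0,0,0,0,0,0,0,0,0,0]}}

```text
time_s: 33.18
ee_pos: [700.6, 133.8, 151.9]
ee_rot: [179.8, -0.0, 88.9]
force: [-0.3, -0.7, -1.5]
gripper_width: 9.8
gripper_force: 45.0
```

Run:
```python
from h import *
p,e,s=st(); print(p,e,s["gripper_width"],s["force"])
f=viewer.grab_frame("wrist"); save(f,"w7",1.4)
```

```text
[700.55991398 133.7649607  151.93999257] [ 1.79792761e+02 -4.89356186e-02  8.88875151e+01] 9.81489201393014 [-0.25736027 -0.67999305 -1.45997347]
```

View pics/w7.png

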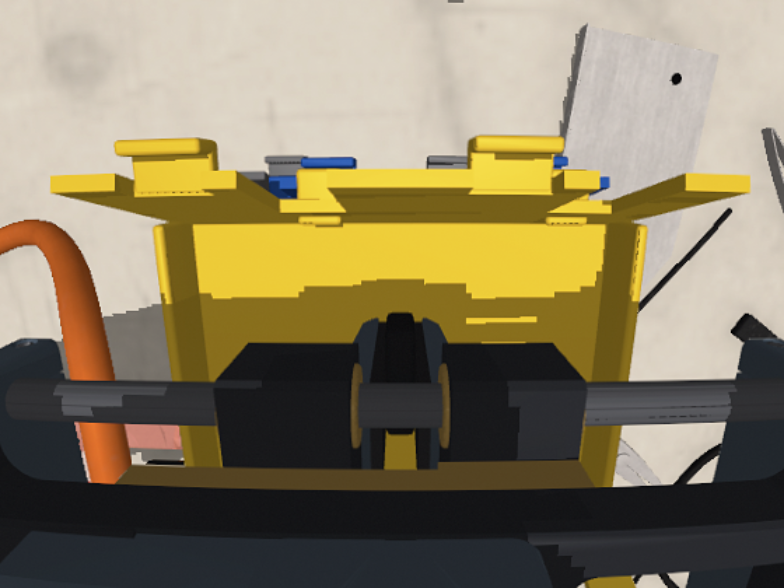

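Run:
```python
from h import *
f=viewer.grab_frame("wrist")
P=lambda u,v,z: at_z(f,(u/1.4,v/1.4),z)[:2].round(1)
print('blue R edges',P(356,160,124),P(568,160,124))
print('yellow',P(115,145,198),P(217,145,198),P(470,142,198),P(563,142,198))
print('walls',P(155,230,158),P(646,230,158))
print('top y blue',P(330,158,124),'grey',P(285,158,66),'yel',P(165,138,198),P(515,136,198))
```

```text
blue R edges [686.9 209.2] [767.4 208.2]
yellow [637.3 212.8] [661.6 211.6] [718.8 210.8] [740.1 210.7]
walls [623.7 188.6] [782.8 185.4]
top y blue [677.2 210.2] grey [647.  212.6] yel [649.5 213.7] [729.  212.1]
```

>>> {"name": "step_arm", "arguments": {"plan": [-0.15,-0.1,0.5,0,0,0,0,0,0.4,0,0,0,0,0,0,0,0,0,0,0,0,0,0,0]}}

```text
time_s: 33.62
ee_pos: [698.3, 131.4, 140.3]
ee_rot: [-179.9, 0.0, 88.8]
force: [-0.3, -0.1, -3.2]
gripper_width: 9.6
gripper_force: 45.0
```

>>> {"name": "step_arm", "arguments": {"plan": [0,0,0.2,0,0,0,0,0,0,0,0,0,0,0,0,0,0,0]}}

```text
time_s: 33.87
ee_pos: [698.6, 131.6, 138.6]
ee_rot: [-180.0, -0.0, 88.9]
force: [-0.2, -0.5, -1.6]
gripper_width: 9.7
gripper_force: 45.0
```

>>> {"name": "step_arm", "arguments": {"plan": [0,0,0.2,0,0,0,0,0,0,0,0,0,0,0,0,0,0,0]}}

```text
time_s: 34.12
ee_pos: [698.5, 131.6, 136.6]
ee_rot: [-180.0, -0.0, 88.9]
force: [0.6, -0.3, -2.3]
gripper_width: 9.5
gripper_force: 45.0
```

>>> {"name": "step_arm", "arguments": {"plan": [0.05,0.08,0.05,0,0,0,0,0,0,0,0,0,0,0,0,0,0,0]}}

```text
time_s: 34.37
ee_pos: [699.5, 132.2, 136.2]
ee_rot: [180.0, -0.0, 88.9]
force: [-0.4, 0.2, -1.6]
gripper_width: 9.4
gripper_force: 45.0
```

>>> {"name": "step_arm", "arguments": {"plan": [0,0,0.1,0,0,0,0,0,0,0,0,0]}}

```text
time_s: 34.53
ee_pos: [699.3, 132.1, 135.1]
ee_rot: [-180.0, -0.0, 88.9]
force: [-0.3, 0.1, -2.3]
gripper_width: 10.0
gripper_force: 45.0
```

>>> {"name": "step_arm", "arguments": {"plan": [0,0,0.1,0,0,0,0,0,0,0,0,0]}}

```text
time_s: 34.7
ee_pos: [699.4, 132.1, 135.0]
ee_rot: [180.0, -0.0, 88.9]
force: [-2.3, 0.0, 2.3]
gripper_width: 9.4
gripper_force: 45.0
```

>>> {"name": "step_arm", "arguments": {"plan": [0,0,0.1,0,0,0,0,0,0,0,0,0]}}

```text
time_s: 34.87
ee_pos: [699.4, 132.1, 134.9]
ee_rot: [179.9, -0.0, 88.9]
force: [-3.3, -1.3, 5.7]
gripper_width: 9.3
gripper_force: 45.0
```

Run:
```python
from h import *
go([(699.5,132,300,89),(640,250,290,45),(565,360,230,0)],cur=(699.5,132,135,89))
```

```text
[-0.0, 0.0, -3.3, 0.0, 0.0, 0.0, -0.0, 0.0, -3.3, 0.0, 0.0, 0.0, -0.0, 0.0, -3.3, 0.0, 0.0, 0.0, -0.0, 0.0, -3.3, 0.0, 0.0, 0.0, -0.0, 0.0, -3.3, 0.0, 0.0, 0.0]
[1.67, -0.88, 0.14, 0.0, -0.0, 0.11, 1.56, -1.06, 0.14, 0.0, -0.0, 0.11, 1.44, -1.22, 0.14, 0.0, -0.0, 0.11, 1.3, -1.37, 0.14, 0.0, -0.0, 0.11, 1.14, -1.51, 0.14, 0.0, -0.0, 0.11]
[0.97, -1.62, 0.14, 0.0, -0.0, 0.11, 0.78, -1.72, 0.14, 0.0, -0.0, 0.11, 0.35, -1.87, 0.86, 0.0, -0.0, 0.112, 0.14, -1.9, 0.86, 0.0, -0.0, 0.112, -0.07, -1.9, 0.86, 0.0, -0.0, 0.112]
[-0.28, -1.88, 0.86, 0.0, -0.0, 0.112, -0.49, -1.84, 0.86, 0.0, -0.0, 0.112, -0.69, -1.77, 0.86, 0.0, -0.0, 0.112, -0.89, -1.68, 0.86, 0.0, -0.0, 0.112]
```

>>> {"name": "step_arm", "arguments": {"plan": [0,0,-0.1,0,0,0,0,0,0,0,0,0,0,0,0,0,0,0,0,0,0,0,0,0], "hand": 4}}

```text
time_s: 35.2
ee_pos: [699.5, 132.1, 134.0]
ee_rot: [180.0, -0.0, 88.9]
force: [1.1, 0.2, -0.6]
gripper_width: 33.8
gripper_force: 0.0
```

>>> {"name": "step_arm", "arguments": {"plan": [0,0,-1,0,0,0,0,0,-2.5,0,0,0,0,0,-3.4,0,0,0,0,0,-3.4,0,0,0,0,0,-3.4,0,0,0]}}

```text
time_s: 35.62
ee_pos: [699.3, 132.0, 273.3]
ee_rot: [180.0, -0.0, 88.9]
force: [0.8, -0.3, -0.9]
gripper_width: 40.0
gripper_force: 0.0
```

>>> {"name": "step_arm", "arguments": {"plan": [1.67,-0.9,0,0,0,0.11,1.56,-1.06,0,0,0,0.11,1.44,-1.2,0,0,0,0.11,1.3,-1.37,0,0,0,0.11,1.14,-1.5,0,0,0,0.11], "hand": 9.1}}

```text
time_s: 36.03
ee_pos: [656.9, 217.1, 272.0]
ee_rot: [180.0, -0.0, 57.0]
force: [-0.0, -0.4, 0.1]
gripper_width: 70.2
gripper_force: 0.0
```

>>> {"name": "step_arm", "arguments": {"plan": [0.97,-1.6,0,0,0,0.11,0.78,-1.7,0,0,0,0.11,0.35,-1.87,0.7,0,0,0.112,0.14,-1.9,0.7,0,0,0.112,0,-1.9,0.7,0,0,0.112]}}

```text
time_s: 36.45
ee_pos: [608.8, 298.4, 250.9]
ee_rot: [-180.0, -0.1, 25.2]
force: [-0.0, 0.1, -0.9]
gripper_width: 91.1
gripper_force: 0.0
```

>>> {"name": "step_arm", "arguments": {"plan": [-0.28,-1.9,0.7,0,0,0.112,-0.5,-1.84,0.7,0,0,0.112,-0.7,-1.77,0.7,0,0,0.112,-0.9,-1.7,0.7,0,0,0.112,0,0,0,0,0,0]}}

```text
time_s: 36.87
ee_pos: [563.8, 363.5, 221.3]
ee_rot: [-180.0, 0.2, -0.2]
force: [-0.3, 0.8, 0.1]
gripper_width: 90.9
gripper_force: 0.0
```

>>> {"name": "step_arm", "arguments": {"plan": [0,0,0,0,0,0]}}

```text
time_s: 36.95
ee_pos: [566.0, 361.6, 222.5]
ee_rot: [180.0, -0.0, 0.0]
force: [0.7, -0.1, 0.1]
gripper_width: 90.5
gripper_force: 0.0
```

Run:
```python
from h import *
print(st()[:2])
f=viewer.grab_frame("wrist"); cv2.imwrite("pics/tmp2.png",f["img"][:,:,::-1])
for n,z in (("solder_spool",0),("yellow_tray",116),("yellow_grip",142)): print(n,[(round(r["score"],2),np.round(r["location"]),np.round(at_z(f,r["location"],z)).tolist()) for r in viewer.pinpoint(n,f)[:2]])
h=cv2.cvtColor(f["img"],cv2.COLOR_RGB2HSV); m=cv2.inRange(h,(40,100,60),(85,255,255))
c=max(cv2.findContours(m,0,2)[0],key=cv2.contourArea); hull=cv2.convexHull(c); x=cv2.boundingRect(c); print("green",x,cv2.minEnclosingCircle(c))
w=h[:,:,1]<40
```

```text
(array([565.97778404, 361.55166363, 222.49962111]), array([ 1.79978537e+02, -1.04852034e-02,  1.59157092e-02]))
solder_spool [(0.9, array([273., 177.]), [578.0, 375.0, 0.0])]
yellow_tray []
yellow_grip []
green (235, 149, 65, 68) ((266.77008056640625, 182.7481689453125), 34.15110397338867)
```

Run:
```python
from h import *
f=viewer.grab_frame("wrist"); c=at_z(f,(267.2,182.7),50); print(c, at_z(f,(267.5,183),52))
go([(c[0],c[1],90,0),(c[0],c[1],22,0)])
```

```text
[582.20777367 378.37277661  50.        ] [582.25004706 377.97850951  52.        ]
[0.37, -0.45, 3.32, -0.0, -0.0, -0.001, 0.37, -0.45, 3.32, -0.0, -0.0, -0.001, 0.37, -0.45, 3.32, -0.0, -0.0, -0.001, 0.37, -0.45, 3.32, -0.0, -0.0, -0.001, 0.0, -0.0, 3.4, 0.0, 0.0, 0.0]
[0.0, -0.0, 3.4, 0.0, 0.0, 0.0]
```

>>> {"name": "step_arm", "arguments": {"plan": [0.38,-0.4,3.2,0,0,0,0.38,-0.4,3.2,0,0,0,0.38,-0.4,3.2,0,0,0,0.38,-0.4,3,0,0,0,0,0,0,0,0,0]}}

```text
time_s: 37.62
ee_pos: [579.2, 374.7, 89.5]
ee_rot: [179.6, 0.6, -0.2]
force: [-0.7, -0.0, -1.7]
gripper_width: 91.0
gripper_force: 0.0
```

>>> {"name": "step_arm", "arguments": {"plan": [0,0,2.5,0,0,0,0,0,2.5,0,0,0,0,0,1.5,0,0,0,0,0,1,0,0,0,0,0,0,0,0,0]}}

```text
time_s: 38.03
ee_pos: [581.3, 376.2, 20.5]
ee_rot: [179.9, 0.1, -0.2]
force: [-0.6, -0.5, -0.1]
gripper_width: 91.4
gripper_force: 0.0
```

>>> {"name": "step_arm", "arguments": {"plan": [0,0,0,0,0,0,0,0,0,0,0,0,0,0,0,0,0,0,0,0,0,0,0,0,0,0,0,0,0,0], "hand": 5, "newtons": 35}}

```text
time_s: 38.45
ee_pos: [582.6, 378.6, 23.0]
ee_rot: [-179.8, -0.2, -0.2]
force: [-0.4, 3.0, 3.5]
gripper_width: 60.9
gripper_force: 35.1
```

>>> {"name": "step_arm", "arguments": {"plan": [0,0,-0.5,0,0,0,0,0,-1.5,0,0,0,0,0,-2,0,0,0,0,0,-3,0,0,0,0,0,-3,0,0,0]}}

```text
time_s: 38.87
ee_pos: [580.1, 375.6, 120.2]
ee_rot: [179.8, 0.3, -0.2]
force: [1.4, 0.3, -4.5]
gripper_width: 60.9
gripper_force: 35.0
```

Run:
```python
from h import *
p,e,s=st(); print(p,e,s["gripper_width"],s["force"])
go([(p[0],p[1],300,0),(680,240,310,0),(739,132.5,300,-1)])
```

```text
[580.11533701 375.61312588 120.2148772 ] [ 1.79783345e+02  2.66728050e-01 -1.69224840e-01] 60.90483418861386 [ 1.37491191  0.29364192 -4.46855136]
[-0.02, 0.01, -3.6, 0.001, 0.001, -0.001, -0.01, 0.01, -3.6, 0.001, 0.001, -0.001, -0.01, 0.01, -3.6, 0.001, 0.001, -0.001, -0.01, 0.01, -3.6, 0.001, 0.001, -0.001, -0.0, 0.0, -3.6, 0.001, 0.001, -0.001]
[2.0, 2.71, -0.2, 0.0, 0.0, 0.0, 2.0, 2.71, -0.2, 0.0, 0.0, 0.0, 2.0, 2.71, -0.2, 0.0, 0.0, 0.0, 2.0, 2.71, -0.2, 0.0, 0.0, 0.0, 2.0, 2.71, -0.2, 0.0, 0.0, 0.0]
[1.48, 2.69, 0.25, 0.0, -0.0, 0.004, 1.49, 2.68, 0.25, 0.0, -0.0, 0.004, 1.5, 2.67, 0.25, 0.0, -0.0, 0.004, 1.51, 2.67, 0.25, 0.0, -0.0, 0.004]
```

>>> {"name": "step_arm", "arguments": {"plan": [0,0,-3.5,0,0,0,0,0,-3.5,0,0,0,0,0,-3.5,0,0,0,0,0,-3.5,0,0,0,0,0,-3,0,0,0]}}

```text
time_s: 39.28
ee_pos: [581.0, 376.1, 293.0]
ee_rot: [179.9, 0.0, -0.2]
force: [1.1, 0.8, -4.0]
gripper_width: 60.6
gripper_force: 35.0
```

>>> {"name": "step_arm", "arguments": {"plan": [2,2.7,-0.2,0,0,0,2,2.7,-0.2,0,0,0,2,2.7,-0.2,0,0,0,2,2.7,-0.2,0,0,0,2,2.7,-0.2,0,0,0.003]}}

```text
time_s: 39.7
ee_pos: [681.0, 239.7, 300.1]
ee_rot: [179.9, 0.2, -0.3]
force: [0.3, 0.3, -4.2]
gripper_width: 60.8
gripper_force: 35.0
```

>>> {"name": "step_arm", "arguments": {"plan": [1.5,2.7,0.2,0,0,0.004,1.5,2.7,0.2,0,0,0.004,1.5,2.7,0.2,0,0,0.004,1.5,2.5,0.2,0,0,0.003,0,0,0,0,0,0]}}

```text
time_s: 40.12
ee_pos: [741.6, 127.7, 290.3]
ee_rot: [179.7, 0.2, -1.6]
force: [-0.4, 0.1, -4.2]
gripper_width: 60.5
gripper_force: 35.0
```

>>> {"name": "step_arm", "arguments": {"plan": [0,0,3,0,0,0,0,0,3,0,0,0,0,0,3,0,0,0,0,0,1.5,0,0,0,0,0,0,0,0,0]}}

```text
time_s: 40.53
ee_pos: [736.2, 134.1, 181.3]
ee_rot: [179.8, 0.8, -1.2]
force: [-0.7, 0.1, -5.3]
gripper_width: 60.8
gripper_force: 35.0
```

>>> {"name": "step_arm", "arguments": {"plan": [0,0,0,0,0,0,0,0,0,0,0,0]}}

```text
time_s: 40.7
ee_pos: [740.5, 135.0, 189.7]
ee_rot: [-180.0, -0.1, -1.2]
force: [0.7, -0.5, -3.5]
gripper_width: 60.6
gripper_force: 35.0
```

Run:
```python
from h import *
p,e,s=st(); print(p,e,s["gripper_width"],s["force"])
go([(739.5,132.2,185,-1)])
```

```text
[740.48812143 134.99848949 189.66908206] [-1.79990946e+02 -1.14168678e-01 -1.20944004e+00] 60.60012778567229 [ 0.68641827 -0.53135508 -3.49333844]
[-0.09, 0.28, 0.47, -0.0, -0.002, -0.004]
```

Lower to just above the rib height and look.

>>> {"name": "step_arm", "arguments": {"plan": [0,0.2,1.0,0,0,0,0,0,0.4,0,0,0,0,0,0,0,0,0,0,0,0,0,0,0]}}

```text
time_s: 41.03
ee_pos: [739.7, 132.8, 174.1]
ee_rot: [180.0, 0.0, -1.2]
force: [0.1, 0.2, -4.6]
gripper_width: 60.6
gripper_force: 35.0
```

Run:
```python
from h import *
p,e,s=st(); print(p,e)
f=viewer.grab_frame("wrist"); save(f,"w8",1.4); print(f["position"])
```

```text
[739.67802465 132.82237447 174.10321996] [ 1.79998494e+02  2.65544644e-02 -1.21822355e+00]
[810.86304391 132.08541551 331.29489673]
```

View pics/w8.png

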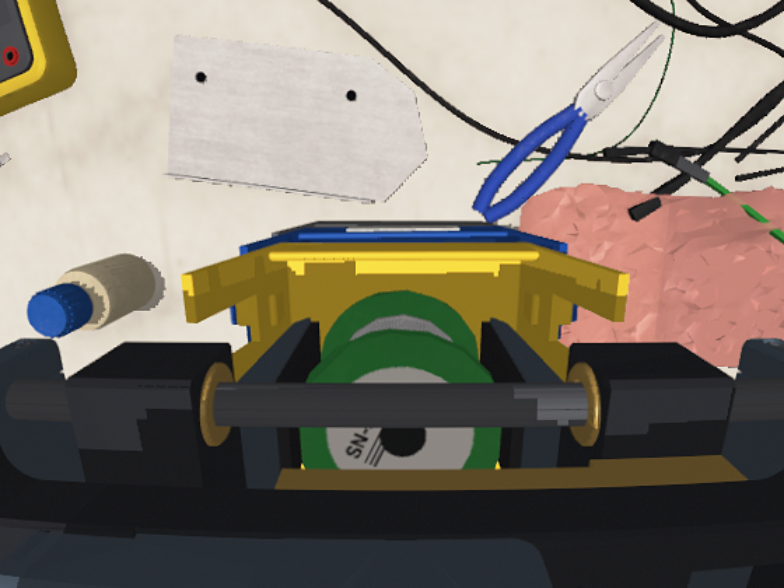

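Run:
```python
from h import *
f=viewer.grab_frame("wrist")
P=lambda u,v,z: at_z(f,(u/1.4,v/1.4),z)[:2].round(1)
print('wall top outer/inner',P(403,248,142),P(403,256,142),P(403,262,142)); print('floor inner',P(403,273,119))
print('spool bottom flange far',P(403,291,157)); print('spool top far',P(403,330,174-23+52))
```

```text
wall top outer/inner [781.7 131.1] [778.5 131.2] [776.  131.2]
floor inner [766.7 131.2]
spool bottom flange far [767.7 131.5]
spool top far [767.7 131.9]
```

Run:
```python
from h import *
f=viewer.grab_frame("wrist"); s=sensors.state(); print(s["force"],s["gripper_width"])
for X in (732,736,740,744):
    for h in (185,192,198,204):
        c=proj(f,(X,132,h))*1.4; e=proj(f,(X+32.5,132,h))*1.4; l=proj(f,(X,132+32.5,h))*1.4; r=proj(f,(X,132-32.5,h))*1.4
        b=proj(f,(X+32.5,132,h-46))*1.4
        print(X,h,'centre',c.round(),'far',e.round()[1],'width',round(r[0]-l[0]),'bot far',b.round()[1])
g=f["img"][200:335,200:372,:]
im=f["img"]; h=cv2.cvtColor(im,cv2.COLOR_RGB2HSV); m=cv2.inRange(h,(40,100,40),(85,255,255))
for r in (215,225,235,245,255,262,300,310,318): 
    x=np.nonzero(m[r])[0]; print(r*1.4, (x.min()*1.4,x.max()*1.4) if len(x) else None)
```

```text
[ 1.33986677  0.43524228 -3.48507518] 60.349256723151164
732 185 centre [404. 413.] far 322.0 width 190 bot far 288.0
732 192 centre [405. 423.] far 329.0 width 198 bot far 292.0
732 198 centre [405. 433.] far 335.0 width 206 bot far 296.0
732 204 centre [405. 443.] far 342.0 width 214 bot far 300.0
736 185 centre [404. 402.] far 310.0 width 191 bot far 279.0
736 192 centre [404. 412.] far 316.0 width 200 bot far 283.0
736 198 centre [405. 421.] far 322.0 width 207 bot far 286.0
736 204 centre [405. 431.] far 329.0 width 215 bot far 290.0
740 185 centre [404. 391.] far 298.0 width 193 bot far 269.0
740 192 centre [404. 401.] far 304.0 width 201 bot far 273.0
740 198 centre [404. 410.] far 309.0 width 209 bot far 276.0
740 204 centre [405. 419.] far 315.0 width 217 bot far 279.0
744 185 centre [404. 380.] far 286.0 width 194 bot far 260.0
744 192 centre [404. 390.] far 291.0 width 203 bot far 263.0
744 198 centre [404. 398.] far 296.0 width 210 bot far 266.0
744 204 centre [404. 407.] far 301.0 width 219 bot far 269.0
301.0 (np.float64(358.4), np.float64(441.0))
315.0 (np.float64(340.2), np.float64(459.2))
329.0 (np.float64(330.4), np.float64(468.99999999999994))
343.0 (np.float64(323.4), np.float64(474.59999999999997))
357.0 (np.float64(320.59999999999997), np.float64(477.4))
366.79999999999995 (np.float64(315.0), np.float64(482.99999999999994))
420.0 None
434.0 (np.float64(299.59999999999997), np.float64(499.79999999999995))
445.2 (np.float64(301.0), np.float64(498.4))
```

>>> {"name": "step_arm", "arguments": {"plan": [0.6,0,0,0,0,0,0,0,0,0,0,0,0,0,0,0,0,0]}}

```text
time_s: 41.43
ee_pos: [746.3, 132.8, 174.3]
ee_rot: [-180.0, -0.0, -1.2]
force: [0.2, -0.4, -5.1]
gripper_width: 60.1
gripper_force: 35.0
```

```bash
cat > sp.py <<'E'
from h import *
f=viewer.grab_frame("wrist"); p,e,s=st(); print(p,e,s["force"])
im=f["img"]; h=cv2.cvtColor(im,cv2.COLOR_RGB2HSV); 
for col in (278,288,298):
    g=cv2.inRange(h,(40,100,30),(85,255,255))[:,col]; y=cv2.inRange(h,(20,100,60),(35,255,255))[:,col]
    gr=np.nonzero(g)[0].min(); yy=np.nonzero(y)[0]; yy=yy[yy>100]
    v=h[yy.min()-3:gr+2,col]
    print(col,'yellow top',yy.min(),'green top',gr,'V',v[:,2].tolist(),'flange far x',[at_z(f,(col,gr),z)[0].round(1) for z in (p[2]-23,p[2]-17)],'wall outer',at_z(f,(col,yy.min()),141.5)[0].round(1))
E
python3 sp.py
```

```text
[746.05028505 132.76253561 174.16997228] [-1.79996038e+02  5.47009733e-04 -1.21826645e+00] [-0.94271696  0.12717454 -4.73298583]
278 yellow top 184 green top 209 V [100, 101, 77, 118, 130, 129, 130, 131, 129, 124, 202, 241, 249, 249, 245, 234, 178, 146, 147, 148, 147, 147, 147, 147, 147, 149, 154, 90, 74, 84] flange far x [np.float64(772.2), np.float64(773.7)] wall outer 784.3
288 yellow top 184 green top 208 V [99, 101, 77, 117, 130, 129, 129, 131, 129, 124, 205, 242, 249, 249, 245, 235, 162, 138, 147, 148, 147, 147, 148, 148, 148, 153, 90, 82, 87] flange far x [np.float64(772.7), np.float64(774.1)] wall outer 784.2
298 yellow top 184 green top 210 V [99, 101, 77, 117, 129, 128, 130, 130, 130, 124, 208, 243, 249, 248, 244, 234, 163, 137, 148, 147, 148, 147, 147, 148, 146, 147, 149, 154, 95, 84, 88] flange far x [np.float64(771.4), np.float64(772.9)] wall outer 784.1
```

Run:
```python
from h import *
f=viewer.grab_frame("wrist")
print([(r,at_z(f,(288,r),141.4)[0].round(1)) for r in (190.5,191,196.5,197)], [(r,at_z(f,(288,r),152)[0].round(1)) for r in (207.5,208)])
```

```text
[(190.5, np.float64(780.2)), (191, np.float64(779.9)), (196.5, np.float64(776.7)), (197, np.float64(776.4))] [(207.5, np.float64(772.9)), (208, np.float64(772.6))]
```

>>> {"name": "step_arm", "arguments": {"plan": [0.05,0,0.6,0,0,0,0,0,0.6,0,0,0,0,0,0.4,0,0,0,0,0,0,0,0,0]}}

```text
time_s: 41.87
ee_pos: [745.4, 132.6, 156.2]
ee_rot: [180.0, 0.2, -1.2]
force: [-0.3, 0.2, -4.9]
gripper_width: 60.4
gripper_force: 35.0
```

>>> {"name": "step_arm", "arguments": {"plan": [0,0,0.5,0,0,0,0,0,0.5,0,0,0,0,0,0,0,0,0]}}

```text
time_s: 42.12
ee_pos: [745.7, 132.7, 146.7]
ee_rot: [180.0, 0.1, -1.2]
force: [-0.4, -0.0, -4.3]
gripper_width: 60.6
gripper_force: 35.0
```

>>> {"name": "step_arm", "arguments": {"plan": [0,0,0.3,0,0,0,0,0,0.2,0,0,0,0,0,0,0,0,0]}}

```text
time_s: 42.37
ee_pos: [746.1, 132.8, 142.7]
ee_rot: [180.0, 0.0, -1.2]
force: [-0.9, 0.1, -4.2]
gripper_width: 60.5
gripper_force: 35.0
```

>>> {"name": "step_arm", "arguments": {"plan": [0,0,0.1,0,0,0,0,0,0,0,0,0]}}

```text
time_s: 42.53
ee_pos: [746.4, 132.8, 142.3]
ee_rot: [-180.0, -0.0, -1.2]
force: [0.8, -0.6, -4.2]
gripper_width: 60.6
gripper_force: 35.0
```

>>> {"name": "step_arm", "arguments": {"plan": [0,0,0,0,0,0,0,0,0,0,0,0,0,0,0,0,0,0], "hand": 7.6}}

```text
time_s: 42.78
ee_pos: [747.1, 132.9, 143.7]
ee_rot: [-180.0, -0.2, -1.2]
force: [-0.1, -0.8, -0.7]
gripper_width: 74.8
gripper_force: 0.0
```

>>> {"name": "step_arm", "arguments": {"plan": [0,0,-1,0,0,0,0,0,-2.5,0,0,0,0,0,-3.4,0,0,0,0,0,-3.4,0,0,0,0,0,-3.4,0,0,0]}}

```text
time_s: 43.2
ee_pos: [746.2, 132.7, 282.4]
ee_rot: [-180.0, -0.1, -1.2]
force: [0.7, -0.6, 1.1]
gripper_width: 76.1
gripper_force: 0.0
```

Run:
```python
from h import *
p,e,s=st(); print(p,e)
go([(700,60,310,20),(560,-60,330,60),(440,-130,290,90)])
```

```text
[746.20814106 132.73981987 282.43312643] [-1.79976342e+02 -1.03564544e-01 -1.21394482e+00]
[-1.12, 1.84, -0.69, -0.0, -0.0, -0.093, -1.28, 1.73, -0.69, -0.0, -0.0, -0.093, -1.44, 1.61, -0.69, -0.0, -0.0, -0.093, -1.58, 1.47, -0.69, -0.0, -0.0, -0.093, -2.47, 0.93, -0.29, 0.0, 0.0, -0.1]
[-2.55, 0.68, -0.29, 0.0, 0.0, -0.1, -2.6, 0.42, -0.29, 0.0, 0.0, -0.1, -2.63, 0.16, -0.29, 0.0, 0.0, -0.1, -2.63, -0.1, -0.29, 0.0, 0.0, -0.1, -2.61, -0.37, -0.29, 0.0, 0.0, -0.1]
[-2.56, -0.62, -0.29, 0.0, 0.0, -0.1, -2.41, -1.38, 0.8, -0.0, 0.0, -0.105, -2.26, -1.62, 0.8, -0.0, 0.0, -0.105, -2.07, -1.85, 0.8, -0.0, 0.0, -0.105, -1.87, -2.06, 0.8, -0.0, 0.0, -0.105]
[-1.64, -2.24, 0.8, -0.0, 0.0, -0.105]
```

>>> {"name": "step_arm", "arguments": {"plan": [-1.1,1.8,-0.7,0,0,-0.093,-1.3,1.7,-0.7,0,0,-0.093,-1.4,1.6,-0.7,0,0,-0.093,-1.6,1.5,-0.7,0,0,-0.093,-2.5,0.9,-0.3,0,0,-0.1], "hand": 5}}

```text
time_s: 43.62
ee_pos: [680.8, 42.4, 312.5]
ee_rot: [179.9, -0.2, 26.1]
force: [-0.4, -0.2, -0.4]
gripper_width: 50.6
gripper_force: 0.0
```

>>> {"name": "step_arm", "arguments": {"plan": [-2.55,0.7,-0.3,0,0,-0.1,-2.6,0.4,-0.3,0,0,-0.1,-2.6,0.2,-0.3,0,0,-0.1,-2.6,-0.1,-0.3,0,0,-0.1,-2.6,-0.4,-0.3,0,0,-0.1]}}

```text
time_s: 44.03
ee_pos: [579.8, -43.0, 327.0]
ee_rot: [179.9, -0.1, 54.8]
force: [-0.9, -0.7, 1.2]
gripper_width: 49.9
gripper_force: 0.0
```

>>> {"name": "step_arm", "arguments": {"plan": [-2.55,-0.6,-0.3,0,0,-0.1,-2.4,-1.4,0.8,0,0,-0.105,-2.3,-1.6,0.8,0,0,-0.105,-2.1,-1.85,0.8,0,0,-0.105,-1.9,-2.1,0.8,0,0,-0.105]}}

```text
time_s: 44.45
ee_pos: [463.6, -117.3, 297.5]
ee_rot: [179.8, 0.0, 84.6]
force: [0.3, -0.4, -0.4]
gripper_width: 50.2
gripper_force: 0.0
```

>>> {"name": "step_arm", "arguments": {"plan": [-1.6,-2.2,0.8,0,0,-0.105,0,0,0,0,0,0,0,0,0,0,0,0]}}

```text
time_s: 44.7
ee_pos: [440.6, -130.8, 289.6]
ee_rot: [179.9, 0.0, 90.1]
force: [0.6, -0.4, 0.1]
gripper_width: 50.1
gripper_force: 0.0
```

Run:
```python
from h import *
p,e,s=st(); print(p,e)
f=viewer.grab_frame("wrist"); save(f,"w9",1.4); print(f["position"],f["attitude"])
for n,z in (("job_board",6),("board_top",146),("board_rest",0),("rest_bar",86)): print(n,[(round(r["score"],2),np.round(r["location"]),np.round(at_z(f,r["location"],z)).tolist()) for r in viewer.pinpoint(n,f)[:3]])
```

```text
[ 440.57238472 -130.83873423  289.59842702] [1.79852677e+02 2.36481290e-02 9.01108730e+01]
[440.89831588 -59.73571566 446.79257733] [ 1.65382372e+02 -2.23932307e-01  1.27708013e-01]
job_board [(0.82, array([279., 205.]), [434.0, -167.0, 6.0]), (0.69, array([494., 244.]), [740.0, -223.0, 6.0]), (0.68, array([265., 335.]), [413.0, -367.0, 6.0])]
board_top [(0.72, array([278., 245.]), [435.0, -171.0, 146.0]), (0.2, array([283.,  92.]), [440.0, -34.0, 146.0])]
board_rest [(0.64, array([283.,  90.]), [440.0, -20.0, 0.0])]
rest_bar [(0.7, array([281.,  86.]), [437.0, -24.0, 86.0]), (0.44, array([280., 240.]), [436.0, -187.0, 86.0])]
```

View pics/w9.png

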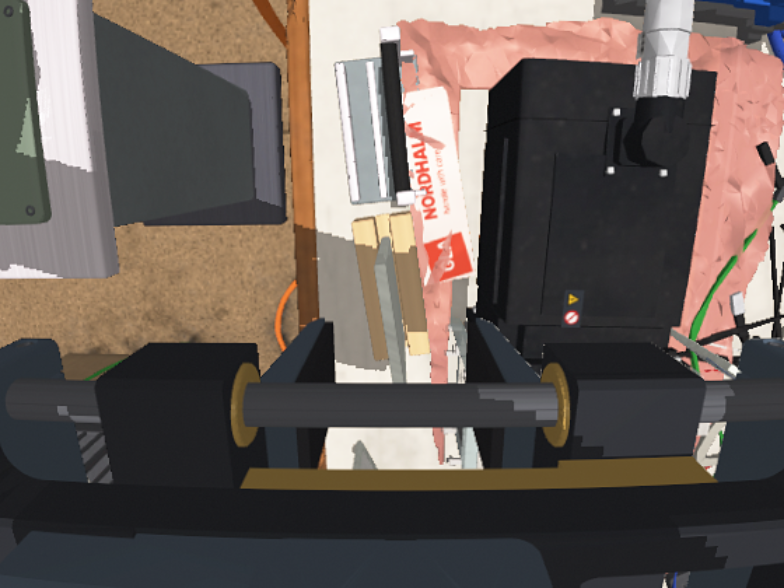

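Run:
```python
from h import *
f=viewer.grab_frame("wrist")
P=lambda u,v,z: at_z(f,(u/1.4,v/1.4),z)[:2].round(1)
print('bar ends z92',P(390,42,92),P(403,193,92)); print('post tops',P(390,33,96),P(404,197,96))
print('base corners z6',P(337,62,6),P(352,202,6)); print('toe bar top? ',P(372,62,20),P(386,200,20))
print('board near top',P(380,238,146),P(390,238,146)); print('board lower at row 384',P(392,384,146),P(406,384,146))
print('holder near z34',P(354,221,34),P(411,213,34),'far',P(378,360,34),P(427,352,34))
im=f["img"]; cv2.imwrite("pics/crop2.png",cv2.resize(im[20:275,225:325,::-1],None,fx=2.35,fy=2.35,interpolation=cv2.INTER_CUBIC))
```

```text
bar ends z92 [436.2  28.6] [445.9 -74.4]
post tops [436.3  33.4] [446.6 -77.1]
base corners z6 [389.1  33.5] [400.4 -86.4]
toe bar top?  [420.   30.5] [431.7 -83.7]
board near top [ 431.1 -100.1] [ 437.4 -100. ]
board lower at row 384 [ 438.8 -200. ] [ 448.4 -200. ]
holder near z34 [ 404.6 -100.8] [453.4 -93.8] far [ 424.5 -228.5] [ 469.6 -220.3]
```

View pics/crop2.png

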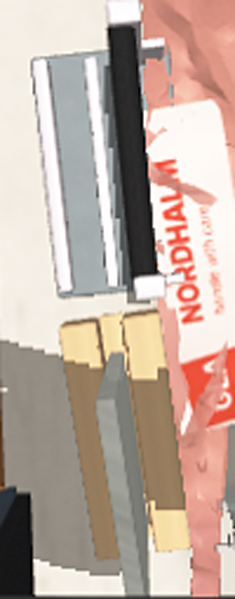

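Run:
```python
from h import *
f=viewer.grab_frame("wrist")
P=lambda u,v,z: at_z(f,(225+u/2.35,20+v/2.35),z)[:2].round(1)
print('top mid',P(108,402,146),P(139,595,146),'near bottom',P(117,352,34), 'edges',P(97,402,146),P(118,402,146))
print('toe',P(40,60,20),P(68,290,20),'ridge',P(92,60,12),P(115,280,12))
print('bar',P(121,25,92),P(145,275,92),'posts',P(124,12,96),P(149,287,96))
g=cv2.cvtColor(f["img"],cv2.COLOR_RGB2GRAY)
for r in (185,190,195,200,210,225,240,255): print(r,g[r,262:295].tolist())
```

```text
top mid [ 430.4 -118.9] [ 442.5 -198.7] near bottom [ 430.6 -115. ] edges [ 426.2 -118.9] [ 434.2 -118.9]
toe [392.   29.2] [404.6 -84.4] ridge [417.4  30.8] [429.  -79.5]
bar [433.9  28. ] [444.4 -73.5] posts [435.2  32. ] [446.2 -78.4]
185 [128, 129, 130, 130, 128, 128, 132, 132, 132, 132, 133, 132, 132, 123, 124, 123, 124, 121, 132, 118, 126, 129, 128, 127, 126, 126, 127, 128, 129, 130, 132, 129, 128]
190 [127, 129, 129, 129, 133, 150, 152, 155, 157, 157, 159, 155, 125, 124, 124, 124, 124, 122, 121, 134, 117, 128, 128, 127, 126, 125, 126, 127, 128, 129, 131, 130, 130]
195 [126, 128, 128, 128, 144, 158, 158, 156, 156, 157, 159, 159, 155, 121, 123, 124, 124, 123, 121, 126, 119, 123, 129, 128, 128, 126, 127, 126, 127, 128, 130, 132, 129]
200 [127, 127, 128, 129, 128, 153, 158, 158, 158, 160, 161, 163, 160, 149, 123, 123, 124, 122, 122, 121, 128, 112, 124, 130, 128, 127, 127, 126, 128, 128, 129, 130, 131]
210 [127, 126, 126, 127, 129, 129, 121, 158, 166, 165, 166, 165, 166, 165, 161, 123, 123, 123, 122, 121, 120, 122, 133, 120, 128, 128, 128, 128, 126, 127, 128, 129, 129]
225 [127, 127, 127, 127, 127, 128, 128, 129, 129, 156, 161, 160, 160, 160, 160, 160, 156, 132, 121, 123, 122, 121, 120, 118, 132, 117, 128, 129, 128, 127, 127, 128, 127]
240 [145, 126, 128, 128, 128, 128, 127, 127, 128, 130, 130, 129, 141, 144, 143, 147, 147, 151, 152, 146, 120, 121, 122, 121, 119, 126, 125, 118, 216, 226, 223, 223, 223]
255 [141, 142, 145, 142, 124, 127, 128, 128, 127, 127, 128, 129, 130, 120, 147, 156, 154, 153, 153, 155, 158, 151, 114, 121, 120, 114, 196, 246, 242, 235, 233, 234, 238]
```

Run:
```python
from h import *
f=viewer.grab_frame("wrist")
a,b,n=[at_z(f,c,146)[:2] for c in((270.9,200),(279.6,255),(269.5,188))]
d=(b-a)/np.linalg.norm(b-a); c=n+50*d; print(a,b,n,d,'yaw',np.degrees(np.arctan2(d[0],-d[1])),'centre',c)
go([(c[0],c[1],200,98),(c[0],c[1],139,98)])
```

```text
[ 430.04453698 -127.06334655] [ 437.95051884 -179.98851907] [ 428.84450601 -116.0985677 ] [ 0.14774108 -0.98902607] yaw 8.49604150143479 centre [ 436.23156005 -165.54987135]
[-1.18, -0.19, 2.94, 0.0, -0.0, -0.045, -1.17, -0.24, 2.94, 0.0, -0.0, -0.045, -1.16, -0.29, 2.94, 0.0, -0.0, -0.045, 0.0, -0.0, 3.05, 0.0, 0.0, 0.0, 0.0, -0.0, 3.05, 0.0, 0.0, 0.0]
```

>>> {"name": "step_arm", "arguments": {"plan": [-1.2,-0.2,2.9,0,0,-0.046,-1.2,-0.25,2.9,0,0,-0.046,-1.1,-0.3,2.9,0,0,-0.046,0,0,0,0,0,0,0,0,0,0,0,0]}}

```text
time_s: 45.52
ee_pos: [435.0, -165.5, 200.5]
ee_rot: [-179.9, -0.1, 98.1]
force: [0.9, 0.4, 0.4]
gripper_width: 49.9
gripper_force: 0.0
```

Run:
```python
from h import *
p,e,s=st(); print(p,e)
go([(436.2,-165.5,139,98.4)],vmax=2.5)
```

```text
[ 434.97457419 -165.47295021  200.54749096] [-1.79857384e+02 -1.19203171e-01  9.80686153e+01]
[-0.01, 0.05, 2.05, -0.001, -0.001, -0.002, -0.01, 0.04, 2.05, -0.001, -0.001, -0.002, -0.01, 0.04, 2.05, -0.001, -0.001, -0.002]
```

>>> {"name": "step_arm", "arguments": {"plan": [0,0.05,2.0,0,0,0,0,0.05,2.0,0,0,0,0,0,1.5,0,0,0,0,0,0.6,0,0,0,0,0,0,0,0,0]}}

```text
time_s: 45.93
ee_pos: [436.9, -165.2, 140.7]
ee_rot: [180.0, -0.0, 98.2]
force: [-0.9, 0.4, -0.3]
gripper_width: 50.1
gripper_force: 0.0
```

>>> {"name": "step_arm", "arguments": {"plan": [0,0,0,0,0,0,0,0,0,0,0,0]}}

```text
time_s: 46.1
ee_pos: [437.6, -165.8, 141.8]
ee_rot: [179.8, 0.1, 98.2]
force: [-0.4, 0.4, 0.4]
gripper_width: 49.8
gripper_force: 0.0
```

>>> {"name": "step_arm", "arguments": {"plan": [0,0,0,0,0,0,0,0,0,0,0,0,0,0,0,0,0,0,0,0,0,0,0,0,0,0,0,0,0,0], "hand": 0, "newtons": 30}}

```text
time_s: 46.52
ee_pos: [436.4, -165.7, 140.4]
ee_rot: [180.0, 0.0, 98.2]
force: [-0.1, 0.0, -0.2]
gripper_width: 19.3
gripper_force: 0.0
```

>>> {"name": "step_arm", "arguments": {"plan": [0,0,0,0,0,0,0,0,0,0,0,0,0,0,0,0,0,0]}}

```text
time_s: 46.77
ee_pos: [436.2, -165.6, 140.2]
ee_rot: [-180.0, -0.0, 98.2]
force: [-0.5, -0.2, 0.3]
gripper_width: 7.8
gripper_force: 30.0
```

>>> {"name": "step_arm", "arguments": {"plan": [0,0,-0.7,0,0,0,0,0,-1.5,0,0,0,0,0,-2.2,0,0,0,0,0,-2.5,0,0,0,0,0,-2.5,0,0,0]}}

```text
time_s: 47.18
ee_pos: [435.9, -165.5, 235.3]
ee_rot: [-180.0, -0.0, 98.2]
force: [-1.0, -0.4, -1.2]
gripper_width: 7.7
gripper_force: 30.0
```

>>> {"name": "step_arm", "arguments": {"plan": [0,0,-2,0,0,0,0,0,-1,0,0,0,0,0,0,0,0,0]}}

```text
time_s: 47.43
ee_pos: [437.4, -166.1, 266.6]
ee_rot: [179.7, 0.1, 98.2]
force: [0.7, -0.2, -1.7]
gripper_width: 8.0
gripper_force: 30.0
```

Run:
```python
from h import *
p,e,s=st(); print(p,e,s["force"],s["gripper_width"])
go([(411,-26,262,96.1)],vmax=2.5)
```

```text
[ 437.40414179 -166.06489143  266.56081776] [1.79749581e+02 1.38210788e-01 9.81916545e+01] [ 0.74882441 -0.21291192 -1.74373232] 8.038273122761606
[2.37, -0.1, 0.07, 0.001, 0.0, 0.006, 2.37, -0.12, 0.07, 0.001, 0.0, 0.006, 2.37, -0.13, 0.07, 0.001, 0.0, 0.006, 2.37, -0.15, 0.07, 0.001, 0.0, 0.006, 2.37, -0.16, 0.07, 0.001, 0.0, 0.006]
[2.37, -0.18, 0.07, 0.001, 0.0, 0.006]
```

>>> {"name": "step_arm", "arguments": {"plan": [2.37,-0.1,0,0,0,0.006,2.37,-0.12,0,0,0,0.006,2.37,-0.13,0,0,0,0.006,2.37,-0.15,0,0,0,0.006,2.37,-0.16,0,0,0,0.006]}}

```text
time_s: 47.85
ee_pos: [413.1, -47.9, 262.6]
ee_rot: [-179.8, -0.1, 96.4]
force: [0.9, 0.4, -1.3]
gripper_width: 7.8
gripper_force: 30.0
```

>>> {"name": "step_arm", "arguments": {"plan": [2.37,-0.18,0,0,0,0.006,0,0,0,0,0,0,0,0,0,0,0,0]}}

```text
time_s: 48.1
ee_pos: [409.0, -25.0, 263.0]
ee_rot: [-179.9, -0.0, 96.3]
force: [-0.1, 0.8, -0.9]
gripper_width: 7.6
gripper_force: 30.0
```

>>> {"name": "step_arm", "arguments": {"plan": [0,0,2.5,0,0,0,0,0,2.5,0,0,0,0,0,2,0,0,0,0,0,1,0,0,0,0,0,0,0,0,0]}}

```text
time_s: 48.52
ee_pos: [407.8, -26.4, 181.3]
ee_rot: [-179.6, -0.1, 96.1]
force: [-0.3, -0.5, -0.8]
gripper_width: 7.9
gripper_force: 30.0
```

>>> {"name": "step_arm", "arguments": {"plan": [0,0,0,0,0,0,0,0,0,0,0,0]}}

```text
time_s: 48.68
ee_pos: [410.5, -26.2, 184.7]
ee_rot: [179.9, 0.0, 96.1]
force: [0.4, 0.9, -1.5]
gripper_width: 8.0
gripper_force: 30.0
```

Run:
```python
from h import *
p,e,s=st(); print(p,e,s["force"],s["gripper_width"])
f=viewer.grab_frame("wrist"); cv2.imwrite("pics/w10.png",cv2.resize(f["img"][0:290,150:400,::-1],None,fx=2,fy=2,interpolation=cv2.INTER_CUBIC))
for n,z in (("board_rest",0),("rest_bar",86),("job_board",p[2]-134)): print(n,[(round(r["score"],2),np.round(r["location"]),np.round(at_z(f,r["location"],z)).tolist()) for r in viewer.pinpoint(n,f)[:2]])
go([(411,-26,160,96.1)],vmax=2.5)
g=cv2.cvtColor(f["img"],cv2.COLOR_RGB2GRAY)
```

```text
[410.4980369  -26.22689386 184.66433022] [1.79947145e+02 1.71330753e-02 9.60896483e+01] [ 0.41865462  0.90742415 -1.53169174] 8.047227246241277
board_rest [(0.76, array([315., 193.]), [442.0, -22.0, 0.0])]
rest_bar [(0.61, array([322., 216.]), [440.0, -23.0, 86.0])]
job_board [(0.91, array([286., 205.]), [412.0, -26.0, 51.0])]
[-0.02, 0.06, 2.5, 0.002, 0.0, 0.0]
```

View pics/w10.png

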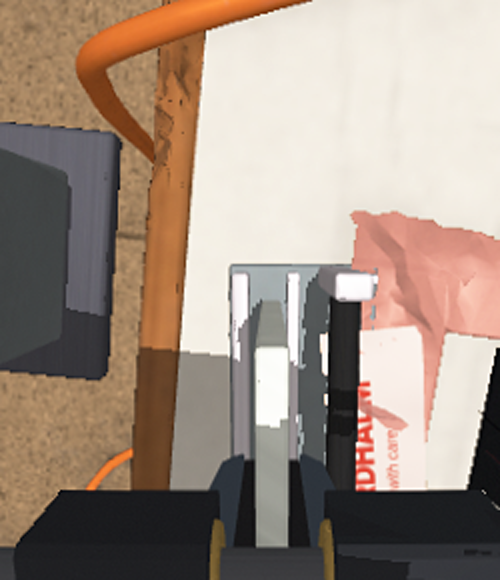

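>>> {"name": "step_arm", "arguments": {"plan": [0,0,1.5,0,0,0,0,0,1.2,0,0,0,0,0,0.6,0,0,0,0,0,0,0,0,0,0,0,0,0,0,0]}}

```text
time_s: 49.3
ee_pos: [410.0, -25.7, 151.5]
ee_rot: [180.0, -0.0, 96.1]
force: [0.6, -0.2, -1.2]
gripper_width: 8.1
gripper_force: 30.0
```

>>> {"name": "step_arm", "arguments": {"plan": [0,0,0.5,0,0,0,0,0,0.3,0,0,0,0,0,0,0,0,0]}}

```text
time_s: 49.55
ee_pos: [409.6, -25.6, 142.9]
ee_rot: [-180.0, -0.0, 96.1]
force: [0.2, 0.5, -1.2]
gripper_width: 7.9
gripper_force: 30.0
```

>>> {"name": "step_arm", "arguments": {"plan": [0,0,0.15,0,0,0,0,0,0,0,0,0]}}

```text
time_s: 49.72
ee_pos: [409.8, -25.6, 141.7]
ee_rot: [-180.0, -0.0, 96.1]
force: [-0.6, 0.1, -0.7]
gripper_width: 7.9
gripper_force: 30.0
```

>>> {"name": "step_arm", "arguments": {"plan": [0,0,0.15,0,0,0,0,0,0,0,0,0]}}

```text
time_s: 49.88
ee_pos: [410.0, -25.7, 140.2]
ee_rot: [180.0, -0.0, 96.1]
force: [-0.9, 0.1, -2.2]
gripper_width: 8.1
gripper_force: 30.0
```

>>> {"name": "step_arm", "arguments": {"plan": [0,0,0.05,0,0,0,0,0,0,0,0,0]}}

```text
time_s: 50.05
ee_pos: [410.1, -25.7, 140.2]
ee_rot: [180.0, -0.0, 96.1]
force: [-1.9, -0.3, 4.1]
gripper_width: 8.1
gripper_force: 30.0
```

>>> {"name": "step_arm", "arguments": {"plan": [0,0.1,0,0,0,0,0,0.1,0,0,0,0,0,0.1,0,0,0,0], "hand": 1.9}}

```text
time_s: 50.3
ee_pos: [413.0, -25.3, 139.7]
ee_rot: [180.0, -0.0, 96.1]
force: [0.3, 0.3, -0.3]
gripper_width: 18.7
gripper_force: 0.0
```

>>> {"name": "step_arm", "arguments": {"plan": [0,0.4,0,0,0,0,0,0.4,0,0,0,0,0,0.4,0,0,0,0,0,0.4,0,0,0,0,0,0.4,0,0,0,0]}}

```text
time_s: 50.72
ee_pos: [433.3, -23.1, 139.7]
ee_rot: [180.0, -0.0, 96.1]
force: [-0.9, 0.2, 0.4]
gripper_width: 18.8
gripper_force: 0.0
```

>>> {"name": "step_arm", "arguments": {"plan": [0,0.3,0,0,0,0,0,0.3,0,0,0,0,0,0.3,0,0,0,0,0,0,0,0,0,0]}}

```text
time_s: 51.05
ee_pos: [442.3, -22.2, 139.7]
ee_rot: [180.0, -0.0, 96.1]
force: [-1.0, 0.7, 0.4]
gripper_width: 18.8
gripper_force: 0.0
```

>>> {"name": "step_arm", "arguments": {"plan": [0,0.3,0,0,0,0,0,0.2,0,0,0,0,0,0,0,0,0,0]}}

```text
time_s: 51.3
ee_pos: [444.6, -21.8, 139.3]
ee_rot: [-179.7, -0.0, 96.2]
force: [-5.5, -1.9, 3.2]
gripper_width: 19.2
gripper_force: 2.9
```

Run:
```python
from h import *
p,e,s=st(); print(p,s["force"],s["gripper_force"])
for c in ("top","scene","wrist"):
    f=viewer.grab_frame(c); 
    print(c,"boardtop",[(round(r["score"],2),np.round(r["location"]).tolist(),np.round(at_z(f,r["location"],142)).tolist()) for r in viewer.pinpoint("board_top",f)[:3]],"board",[(round(r["score"],2),np.round(at_z(f,r["location"],6)).tolist()) for r in viewer.pinpoint("job_board",f)[:3]])
    if c=="wrist":
        g=cv2.cvtColor(f["img"],cv2.COLOR_RGB2GRAY); print(g[200:236:6,255:325].tolist())
```

```text
[444.56880664 -21.80886965 139.33083593] [-5.48104321 -1.88860333  3.20657846] 2.8577255085110664
top boardtop [(0.62, [384.0, 250.0], [410.0, -358.0, 142.0]), (0.44, [341.0, 158.0], [730.0, -222.0, 142.0])] board [(0.55, [416.0, -359.0, 6.0]), (0.5, [738.0, -230.0, 6.0])]
scene boardtop [(0.84, [255.0, 230.0], [434.0, -17.0, 142.0]), (0.66, [332.0, 308.0], [406.0, -381.0, 142.0]), (0.61, [361.0, 215.0], [723.0, -241.0, 142.0])] board [(0.72, [753.0, -229.0, 6.0]), (0.59, [416.0, -372.0, 6.0]), (0.58, [414.0, -10.0, 6.0])]
wrist boardtop [(0.69, [281.0, 274.0], [443.0, -24.0, 142.0])] board [(0.6, [403.0, -27.0, 6.0])]
[[43, 41, 38, 92, 152, 149, 126, 126, 140, 147, 172, 166, 159, 157, 160, 161, 161, 163, 168, 170, 130, 249, 249, 250, 251, 250, 250, 250, 249, 249, 249, 248, 248, 247, 250, 236, 130, 247, 243, 242, 242, 242, 243, 243, 243, 244, 244, 244, 243, 241, 240, 240, 240, 239, 240, 240, 240, 240, 240, 240, 241, 241, 241, 240, 241, 241, 241, 241, 241, 241], [41, 41, 39, 90, 147, 150, 130, 133, 135, 133, 135, 133, 130, 130, 131, 127, 127, 139, 137, 161, 175, 247, 251, 252, 253, 25
[... 897 characters left out ...]
, 236, 237, 236, 237], [43, 41, 40, 63, 139, 157, 129, 131, 133, 132, 133, 135, 131, 132, 134, 138, 132, 124, 128, 123, 129, 151, 153, 154, 154, 153, 152, 152, 152, 154, 154, 154, 155, 156, 155, 141, 222, 139, 106, 108, 109, 109, 109, 107, 114, 122, 131, 140, 150, 163, 201, 244, 241, 236, 221, 180, 183, 185, 186, 186, 185, 183, 183, 187, 183, 181, 183, 176, 179, 205], [50, 50, 52, 51, 51, 51, 64, 44, 43, 44, 43, 40, 84, 135, 132, 132, 132, 131, 134, 132, 129, 149, 153, 154, 155, 153, 153, 154, 154, 154, 154, 155, 155, 153, 150, 134, 247, 229, 190, 159, 137, 120, 114, 109, 108, 121, 118, 116, 136, 119, 135, 152, 151, 152, 156, 80, 46, 50, 51, 50, 48, 47, 44, 62, 147, 125, 246, 240, 241, 239]]
```

>>> {"name": "step_arm", "arguments": {"plan": [0,-0.2,0,0,0,0,0,0,0,0,0,0], "hand": 3}}

```text
time_s: 51.92
ee_pos: [445.0, -21.9, 139.9]
ee_rot: [179.9, -0.0, 96.1]
force: [-0.2, -0.1, 0.3]
gripper_width: 28.8
gripper_force: 0.0
```

>>> {"name": "step_arm", "arguments": {"plan": [0,0,-0.5,0,0,0,0,0,-1,0,0,0,0,0,-1.5,0,0,0,0,0,-2,0,0,0,0,0,-3,0,0,0]}}

```text
time_s: 52.33
ee_pos: [443.8, -21.8, 219.4]
ee_rot: [-179.8, -0.0, 96.1]
force: [0.8, 0.6, -0.5]
gripper_width: 29.9
gripper_force: 0.0
```

>>> {"name": "step_arm", "arguments": {"plan": [0,0,-3,0,0,0,-2,-2,-3,0,0,0,-3,-2.5,-2,0,0,0,-3,-2.5,-1,0,0,0,-3,-2,0,0,0,0]}}

```text
time_s: 52.75
ee_pos: [368.2, -140.6, 312.2]
ee_rot: [179.6, 0.2, 96.2]
force: [-0.6, -0.8, -0.2]
gripper_width: 30.0
gripper_force: 0.0
```

Run:
```python
from h import *
p,e,s=st(); print(p)
for c in ("scene","top","wrist"):
    f=viewer.grab_frame(c); save(f,"end_"+c)
    for n,z in (("board_top",141),("job_board",6),("blue_tray",58),("yellow_tray",116),("yellow_grip",142),("solder_spool",119),("bottom_tray",0)):
        print(c,n,[(round(r["score"],2),np.round(at_z(f,r["location"],z)[:2]).tolist()) for r in viewer.pinpoint(n,f)[:3]])
```

```text
[ 368.24497279 -140.60114375  312.15490972]
scene board_top [(0.85, [721.0, -244.0]), (0.72, [409.0, -373.0])]
scene job_board [(0.69, [743.0, -227.0]), (0.56, [412.0, -23.0]), (0.51, [426.0, -367.0])]
scene blue_tray [(0.75, [435.0, -494.0]), (0.71, [709.0, 138.0])]
scene yellow_tray [(0.65, [690.0, 131.0]), (0.16, [587.0, 392.0])]
scene yellow_grip [(0.66, [703.0, 140.0])]
scene solder_spool [(0.79, [738.0, 123.0])]
scene bottom_tray [(0.71, [707.0, 137.0])]
top board_top [(0.58, [398.0, -360.0]), (0.57, [448.0, -20.0]), (0.4, [728.0, -228.0])]
top job_board [(0.72, [393.0, -34.0]), (0.61, [737.0, -220.0]), (0.39, [413.0, -360.0])]
top blue_tray []
top yellow_tray []
top yellow_grip [(0.58, [700.0, 128.0]), (0.24, [390.0, -24.0])]
top solder_spool [(0.88, [736.0, 130.0])]
top bottom_tray []
wrist board_top [(0.84, [447.0, -24.0])]
wrist job_board [(0.68, [406.0, -29.0]), (0.63, [409.0, -367.0])]
wrist blue_tray []
wrist yellow_tray [(0.44, [395.0, -36.0])]
wrist yellow_grip []
wrist solder_spool []
wrist bottom_tray []
```

>>> {"name": "step_arm", "arguments": {"plan": [0,0,0,0,0,0,0,0,0,0,0,0,0,0,0,0,0,0,0,0,0,0,0,0,0,0,0,0,0,0]}}

```text
time_s: 54.37
ee_pos: [368.0, -139.3, 308.7]
ee_rot: [180.0, -0.0, 96.1]
force: [-0.8, 0.8, 0.2]
gripper_width: 30.4
gripper_force: 0.0
```

Run:
```python
from h import *
for c in ("scene","top"):
    f=viewer.grab_frame(c)
    for n in ("tape_black","tape_blue","coupling","terminal_strip"):
        print(c,n,[(round(r["score"],2),np.round(at_z(f,r["location"],0)[:2]).tolist()) for r in viewer.boxes_of(n,f)[:3]])
print(env.job_done())
```

```text
scene tape_black []
scene tape_blue []
scene coupling []
scene terminal_strip []
top tape_black []
top tape_blue []
top coupling []
top terminal_strip []
the job is handed in; nothing more can be done
None
```

I handed the job in at 54 s and got no verdict back. The black tape is in the grey tray, the terminal strip in the blue and the solder spool in the yellow. Both loose trays are seated on their ledges. The job board leans on the rest's cross bar at about 0.28 rad. I found no blue tape or coupling on the front part of the bench.

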